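# Reload the bench shaker behind its flip-over guard

### The arm

A 7-joint arm with a two-finger parallel gripper is mounted at the origin on the work surface. World frame = base frame: x ahead of the robot, y to its left, z up, the work surface at z = 0. Lengths are in m, angles in rad, forces in N, time in s.
With the tool pointing down it reaches from about 0.425 to 0.925 m from the base axis. Payload 6.8 kg.
Tool frame: the origin (TCP) lies on the mounting face of the last link; the fingertips stand 182 mm ahead of it and the grasp point (between the pads) lies 163 mm ahead of it; z points along the fingers, y is the line along which they close (so a half turn about z gives the same grasp; the last joint's range is limited). The gripper opens to 88 mm and grips with 3 to 60 N. Pads are 20 mm wide; open, the fingers measure 115 mm over their backs; the gripper's body (75 mm by 178 mm) begins 61 mm behind the grasp point.
Start: joints at [1.23, 0.477, 0.022, 1.555, -0.011, 1.109, -0.083], TCP at [0.156, -0.657, 0.405] pointing down, gripper open.
Joint ranges: [-2.96, 2.96], [-0.34, 2.1], [-1.41, 1.46], [0.24, 2.44], [-1.37, 4.51], [0.17, 1.92], [-2.96, 2.96]. Speed limits (rad/s): [2.39, 2.39, 3.14, 3.14, 3.14, 3.14, 3.14].

### API

Orientations are given as a unit quaternion [w, x, y, z].
In Python, from workcell import readout, cams, ctrl gives the robot as it stands.
- The arm moves only by the tool drive_tool, never from a script. Its arguments are lists of equal length, an entry for each row: "delta_pos": the shift along the tool's x, y, z in m, a list of three; "angular": the turn, a rotation vector about the tool's x, y, z in rad, a list of three; "fingers": the opening, from 0 (shut) to 1 (fully open). In form: {"delta_pos": [[x, y, z], ...], "angular": [[wx, wy, wz], ...], "fingers": [fingers, ...]}. A call has 1 to 20 rows; each row is the pose to reach, as a shift and turn from the pose commanded when the call began, along the tool's axes at that moment; what a row does not reach only later rows make up. A row lasts 1/12 s, in which the tool goes at most 41.7 mm and 7.16 degrees, less where a joint would pass 70% of its speed; a pose out of reach is approached as far as the arm can. A call with a gripper value outside its range is refused whole. The fingers move at their own pace and stop on an object; the grip force is fixed at half the most. Time passes only in rows, so rows that repeat a pose let the fingers close. It gives the time, the measured TCP pose, the force, the opening and the grip force at its end, in the units of the state.
- readout.observe(): the state, without advancing time (a new reading comes with each control period).
- cams.read_camera(name): name is "scene" or "side" or "wrist"; returns the picture (480x640x3 uint8, red, green, blue); there is no depth.
- cams.camera_info(name): a dict with "mtx" (3x3 intrinsics, pixels), "extrinsics" (4x4, takes a point from world to camera coordinates); the wrist camera has in their place "mount" (4x4, takes a point from camera to tool coordinates, whose origin is the TCP and whose axes are the flange's). Camera axes: x right, y down, z forward; pixel columns grow to the right and rows downward; lengths in m; the calibration is good to about 2 mm. A picture is of the moment at which its call begins: read the wrist's pose just before it. camera_info takes no time and is no camera call.
- ctrl.job_done(): hands the job in; it is judged then, once.
Trained networks look in the newest picture that a camera, given by its name, has taken for a name from the list of things; names that differ only in an ending like _2 or _b are one class to them, and where a whole thing is asked for, a point or a joint stands for the part that bears it (a point fixed in the world has none). Each returns a list of dicts, best first, with "p" (0 to 1); they miss things now and then, are a little off and sometimes report something else, mostly with a low value. They report only what shows in the picture. A call takes as long as a camera call. They do not tell look-alikes from the thing itself.
- cams.trace(name, camera): "pixels" (480x640 bool, what is visible of it) and "position" ([column, row] in pixels, amid what is visible of it).
The state is a dict: "t": time; "joint_pos": joint angles; "dq": joint speeds; "effort": joint torques, N m; "ee_pos": TCP position; "orientation": TCP orientation; "force": force on the tool from outside, world axes, zero at the start; "moment": the same for the moment, N m; "opening": finger opening in m; "grasp_force": force on a finger pad.
Only numpy, scipy, OpenCV 4.12 (cv2) and the standard library are available. Lean on these libraries where they do the work, as an engineer would, in place of code of your own. Each camera call takes 0.05 s, during which the arm holds its last target. There are 200 camera calls.

### The job

Reload the bench shaker: switch its isolator off, then swing the clear guard over past its balance point so that it stays open on its own. Stand every finished pot (blue lid) upright in the yellow tray and every fresh pot (red lid) upright on the shaker's black platform. Then lower the guard by hand until it is shut, without letting it drop, and only then switch the isolator back on; do not disturb the reagent bottle, beaker and slide box.

Things in the scene. Friction and masses are not known exactly. Their poses are not given: they have to be found in the camera images.
- shaker: Bench shaker, fixed, 270 mm (x) by 225 mm (y) by 45 mm high to its platform. Origin under its middle on the bench; x roughly away from the robot, y towards the guard's hinge, z up. On its +y side a wall 12 mm thick (y = +90 to +102 mm) rises to 94 mm above the bench and carries the guard's hinge. Two thin steel posts (10 mm diameter, tops 97 mm above the bench) stand at x = +/-119, y = -95 mm.
- platform (a point): Middle of the black rubber platform's top, 45 mm above the bench, axes as the shaker's. The platform measures 250 mm (x) by 195 mm (y) and has an aluminium rim 8 mm high on its two x ends and its -y side, and the hinge wall on its +y side. The finished pots stand on it at first. Closed, the guard's panel is 55 mm above it.
- guard_hinge (a point): Middle of the guard's hinge line, 100 mm above the bench, fixed; axes as the shaker's: the hinge line runs along its x axis.
- guard_bar (a point): Centre of the guard's orange grip bar: round, 14 mm diameter, 112 mm free length along the hinge's direction, 225 mm from the hinge line in the plane of the panel. It is held at its two ends by arms 8 mm wide; a clear gap of 38 mm lies between the bar and the panel's edge, and nothing lies on the other side. Axes as the shaker's when the guard is closed.
- guard (a joint): Angle of the clear guard (panel 250 by 175 by 5 mm, 350 g, orange edges), rad: 0 shut and level, with the bar on the shaker's -y side; grows as the bar rises and swings over towards +y; balance point at 1.57; beyond it the guard falls open against its stop at 1.95 and stays. Short of it, it falls shut. Bar position relative to the hinge: y = -0.225 cos(angle), z = +0.225 sin(angle).
- isolator: Isolator switch, fixed grey box 110 mm (x) by 80 mm (y) by 45 mm high, origin under its middle on the bench; x roughly away from the robot. A red paddle on its top swings in its x-z plane about a pivot 47 mm above the bench.
- switch (a joint): Angle of the isolator's paddle, rad: 0 off (paddle leans 0.6 rad from upright to the isolator's -x, towards the green mark), 1.2 on (leans 0.6 rad to its +x, towards the red mark). The paddle is weighted (180 g) and stands upright at 0.6: past that it tips over to the nearer end by itself and stays there; takes about 1 N at the tip.
- switch_tip (a point): Centre of the paddle's grip, 60 mm from the pivot; the grip is 14 mm thick in the swing direction, 34 mm wide, 20 mm long and ends 70 mm from the pivot.
- tray: Yellow open tray for the finished pots, fixed, 140 mm (x) by 200 mm (y) outside, walls 5 mm thick and 18 mm high, floor 5 mm thick; origin under its middle on the bench, z up.
- fresh0_mid (a point): Fresh sample pot: plastic cylinder 44 mm in diameter and 44 mm tall, 90 g or so, white body with a red lid. The point is its centre, 22 mm above its underside; its z axis points up when it stands upright. May be absent.
- fresh1_mid (a point): Fresh sample pot: plastic cylinder 44 mm in diameter and 44 mm tall, 90 g or so, white body with a red lid. The point is its centre, 22 mm above its underside; its z axis points up when it stands upright. May be absent.
- fresh2_mid (a point): Fresh sample pot: plastic cylinder 44 mm in diameter and 44 mm tall, 90 g or so, white body with a red lid. The point is its centre, 22 mm above its underside; its z axis points up when it stands upright. May be absent.
- mixed0_mid (a point): Finished sample pot: plastic cylinder 44 mm in diameter and 44 mm tall, 90 g or so, white body with a blue lid. The point is its centre, 22 mm above its underside; its z axis points up when it stands upright. May be absent.
- mixed1_mid (a point): Finished sample pot: plastic cylinder 44 mm in diameter and 44 mm tall, 90 g or so, white body with a blue lid. The point is its centre, 22 mm above its underside; its z axis points up when it stands upright. May be absent.
- reagent: Bystander: amber reagent bottle with a red cap, 50 mm diameter, 110 mm tall; origin under its middle.
- beaker: Bystander: glass beaker, 70 mm diameter, 85 mm tall; origin under its middle.
- slidebox: Bystander: green slide box, 60 by 90 by 30 mm; origin under its middle.
Mind the look-alikes: they are no part of the job. There is more than one size of the isolator; the job needs the middle-sized.

How it is judged:
By the outcome, as a careful person would: the job done as asked, in the order asked, and still so for the second after the job is handed in, with the robot touching nothing.
Of fresh0, fresh1, fresh2 only 2 to 3 are there at a start; the rules pass over those that are not, and their reading is None.
Of mixed0, mixed1 only 1 to 2 are there at a start; the rules pass over those that are not, and their reading is None.
At some moment in a run one of fresh0, fresh1, fresh2, mixed0, mixed1 may be knocked a few centimetres aside while the robot is not near it.
It also fails if it takes over 208 s, if anything falls off the work surface, if the arm or the gripper's body presses on something with over 40 N, if the wrist force passes 120 N, or if a joint passes its speed limit or range.

## Working session

There is one attempt and no reset: what is moved stays moved. The work goes in short steps, Python scripts to look and compute and a tool call to move; the robot and the scene stay as the last step left them, time stands still between calls to the robot, and variables do not carry over. Pictures are saved under pics/ and viewed, at most 14 in all, crops included, and the job is handed in when it is done.

Besides the shell and the picture viewer there is one more tool, called by a JSON object that holds its "api" and its "payload", one argument or row to a line. drive_tool: Moves the arm, as the interface text tells. Its arguments: {"type":"object","properties":{"delta_pos":{"type":"array","items":{"type":"array","items":{"type":"number"}}},"angular":{"type":"array","items":{"type":"array","items":{"type":"number"}}},"fingers":{"type":"array","items":{"type":"number"}}},"required":["delta_pos","angular","fingers"]}

```bash
ls; mkdir -p pics
python3 - <<'E'
from workcell import readout,cams
import cv2,numpy as np
np.set_printoptions(precision=4,suppress=True)
print(readout.observe())
for c in ["scene","side"]:
    i=cams.camera_info(c);print(c,i)
    cv2.imwrite(f"pics/{c}0.png",cams.read_camera(c)[...,::-1])
print(cams.camera_info("wrist"))
E
```

```text
pics
{'t': 0.0, 'joint_pos': array([ 1.2299,  0.4778,  0.0223,  1.5564, -0.0115,  1.1093, -0.0831]), 'dq': array([ 0.0012,  0.0011, -0.0007,  0.0005, -0.001 ,  0.0008,  0.0001]), 'effort': array([ -0.0009, -58.2839,   1.5343, -27.2607,  -0.0544,   0.017 ,
         0.0002]), 'ee_pos': array([ 0.1557, -0.6565,  0.4037]), 'orientation': array([-0.0009,  0.9932,  0.1161, -0.0002]), 'force': array([ 0.26  , -0.5927, -0.3038]), 'moment': array([ 0.0344,  0.0246, -0.0056]), 'grasp_force': 0.0, 'opening': 0.0878841581817009}
scene {'mtx': array([[481.2125,   0.    , 319.2148],
       [  0.    , 481.2125, 232.7452],
       [  0.    ,   0.    ,   1.    ]]), 'extrinsics': array([[ 0.6811,  0.732 ,  0.0184, -0.3283],
       [ 0.4562, -0.4046, -0.7926, -0.2296],
       [-0.5727,  0.5482, -0.6095,  1.5403],
       [ 0.    ,  0.    ,  0.    ,  1.    ]])}
side {'mtx': array([[525.0996,   0.    , 318.2703],
       [  0.    , 525.0996, 239.0922],
       [  0.    ,   0.    ,   1.    ]]), 'extrinsics': array([[-0.9154, -0.4017,  0.0259,  0.4744],
       [-0.2389,  0.4904, -0.8381,  0.248 ],
       [ 0.3239, -0.7734, -0.5449,  1.0473],
       [ 0.    ,  0.    ,  0.    ,  1.    ]])}
{'mtx': array([[341.5141,   0.    , 317.8365],
       [  0.    , 341.5141, 234.6941],
       [  0.    ,   0.    ,   1.    ]]), 'mount': array([[ 0.    , -0.9555, -0.2951,  0.0809],
       [ 1.    , -0.0001,  0.0003, -0.0007],
       [-0.0003, -0.2951,  0.9555,  0.0201],
       [ 0.    ,  0.    ,  0.    ,  1.    ]])}
```

View pics/scene0.png

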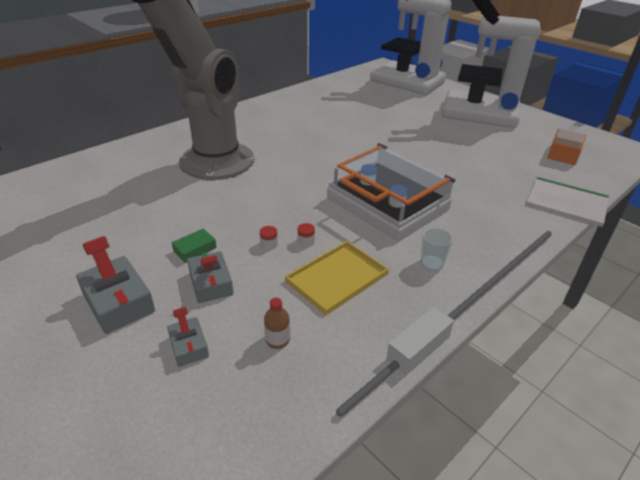

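View pics/side0.png

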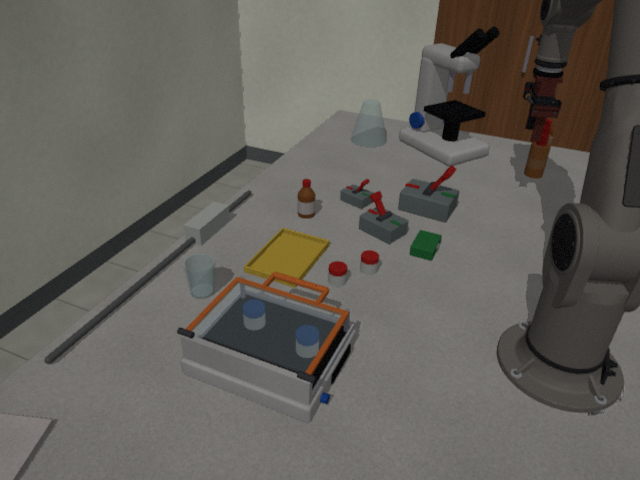

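```bash
cat > h.py <<'E'
import numpy as np,cv2
from workcell import readout,cams
from scipy.spatial.transform import Rotation as R
np.set_printoptions(precision=4,suppress=True)
def cam(c):
    i=cams.camera_info(c)
    if c!="wrist": return i["mtx"],i["extrinsics"]
    s=readout.observe();T=np.eye(4);q=s["orientation"]
    T[:3,:3]=R.from_quat(np.r_[q[1:],q[0]]).as_matrix();T[:3,3]=s["ee_pos"]
    return i["mtx"],np.linalg.inv(T@i["mount"])
def proj(C,P):
    K,E=C;p=(np.atleast_2d(P)@E[:3,:3].T+E[:3,3])@K.T
    return p[:,:2]/p[:,2:]
def unproj(C,uv,z):
    K,E=C;d=E[:3,:3].T@np.linalg.solve(K,np.r_[uv,1]);o=-E[:3,:3].T@E[:3,3]
    return o+d*(z-o[2])/d[2]
def tri(Cs,uvs):
    A=[];b=[]
    for C,uv in zip(Cs,uvs):
        K,E=C;d=E[:3,:3].T@np.linalg.solve(K,np.r_[uv,1]);d/=np.linalg.norm(d);o=-E[:3,:3].T@E[:3,3]
        M=np.eye(3)-np.outer(d,d);A.append(M);b.append(M@o)
    return np.linalg.lstsq(np.vstack(A),np.hstack(b),rcond=None)[0]
def save(c,n,box=None,k=1):
    im=cams.read_camera(c)[...,::-1].copy()
    if box: x0,y0,x1,y1=box;im=cv2.resize(im[y0:y1,x0:x1],None,fx=k,fy=k,interpolation=cv2.INTER_CUBIC)
    cv2.imwrite("pics/"+n+".png",im)
def tool(dw):
    "world shift -> tool shift"
    q=readout.observe()["orientation"];return R.from_quat(np.r_[q[1:],q[0]]).inv().apply(dw)
E
python3 - <<'E'
from h import *
import pickle
names=["shaker","guard","guard_bar","isolator","switch_tip","tray","fresh0_mid","mixed0_mid","reagent","beaker","slidebox"]
D={}
for c in ["scene","side"]:
    save(c,c+"1")
    C=cam(c)
    for n in names:
        D[c,n]=r=cams.trace(n,c)
        print(c,n,[(round(d["p"],2),np.round(d["position"]).tolist(),int(d["pixels"].sum()),unproj(C,d["position"],.02)[:2].round(3).tolist()) for d in r])
pickle.dump(D,open("D.pkl","wb"))
E
```

```text
scene shaker [(0.93, [388.0, 191.0], 7301, [0.5, 0.251])]
scene guard [(0.74, [392.0, 178.0], 3640, [0.46, 0.317]), (0.67, [432.0, 245.0], 1078, [0.734, 0.146]), (0.4, [387.0, 192.0], 7319, [0.5, 0.246])]
scene guard_bar [(0.8, [392.0, 176.0], 3735, [0.452, 0.328])]
scene isolator [(0.87, [211.0, 279.0], 1686, [0.476, -0.326]), (0.71, [111.0, 288.0], 4372, [0.356, -0.503]), (0.63, [184.0, 339.0], 1602, [0.586, -0.458])]
scene switch_tip [(0.96, [102.0, 254.0], 756, [0.231, -0.468]), (0.59, [206.0, 264.0], 193, [0.425, -0.306]), (0.48, [389.0, 192.0], 7509, [0.503, 0.252])]
scene tray [(0.69, [335.0, 278.0], 4127, [0.66, -0.117])]
scene fresh0_mid [(0.56, [270.0, 235.0], 373, [0.437, -0.128])]
scene mixed0_mid [(0.54, [395.0, 202.0], 80, [0.549, 0.226])]
scene reagent [(0.7, [276.0, 324.0], 1064, [0.675, -0.301])]
scene beaker [(0.59, [431.0, 247.0], 1170, [0.737, 0.137]), (0.26, [387.0, 191.0], 7552, [0.5, 0.249])]
scene slidebox [(0.71, [198.0, 242.0], 833, [0.343, -0.278]), (0.51, [337.0, 276.0], 4163, [0.657, -0.109])]
side shaker [(0.71, [272.0, 348.0], 17431, [0.521, 0.22])]
sid
[... 310 characters left out ...]
37]), (0.57, [385.0, 222.0], 1408, [0.465, -0.34])]
side switch_tip [(0.56, [444.0, 179.0], 190, [0.377, -0.679]), (0.5, [363.0, 184.0], 64, [0.599, -0.527]), (0.47, [377.0, 203.0], 175, [0.52, -0.431])]
side tray [(0.7, [288.0, 255.0], 2821, [0.635, -0.08])]
side fresh0_mid [(0.91, [370.0, 260.0], 411, [0.444, -0.15])]
side mixed0_mid []
side reagent [(0.79, [310.0, 199.0], 506, [0.708, -0.366]), (0.58, [198.0, 275.0], 1218, [0.79, 0.083]), (0.48, [275.0, 322.0], 9702, [0.552, 0.15])]
side beaker [(0.7, [201.0, 275.0], 1182, [0.783, 0.08]), (0.15, [376.0, 200.0], 205, [0.529, -0.45])]
side slidebox [(0.64, [272.0, 345.0], 16981, [0.526, 0.213]), (0.61, [424.0, 246.0], 660, [0.339, -0.272])]
```

```bash
cat > fit.py <<'E'
from h import *
from scipy.optimize import minimize
def box(x0,x1,y0,y1,z0,z1): return np.array([[x,y,z] for x in(x0,x1) for y in(y0,y1) for z in(z0,z1)])
def place(P,q):
    c,s=np.cos(q[2]),np.sin(q[2]);return P@np.array([[c,s,0],[-s,c,0],[0,0,1]])+[q[0],q[1],0]
def sil(C,parts,q):
    m=np.zeros((480,640),np.uint8)
    for P in parts:
        h=cv2.convexHull(np.float32(proj(C,place(P,q))));cv2.fillConvexPoly(m,np.int32(np.round(h*16)),1,shift=4)
    return m>0
def fit(parts,masks,q0):
    def cost(q):
        s=0
        for c,m in masks:
            w=sil(cam(c),parts,q);s+=(w&m).sum()/(w|m).sum()
        return -s/len(masks)
    best=None
    for dy in np.linspace(-.5,.5,6):
        q=np.r_[q0[:2],q0[2]+dy]
        r=minimize(cost,q,method="Nelder-Mead",options=dict(initial_simplex=q+np.array([[0,0,0],[.02,0,0],[0,.02,0],[0,0,.15]]),xatol=1e-4))
        if best is None or r.fun<best.fun: best=r
    return best.x,-best.fun
pad=lambda a:R.from_euler("y",a-.6).apply(box(-.007,.007,-.017,.017,.05,.07))+[0,0,.047]
stem=lambda a:R.from_euler("y",a-.6).apply(box(-.004,.004,-.006,.006,0,.05))+[0,0,.047]
iso=lambda a:[box(-.055,.055,-.04,.04,0,.045),pad(a),stem(a)]
tray=[box(-.07,.07,-.1,.1,0,.018)]
shk=[box(-.135,.135,-.1125,.1125,0,.045),box(-.125,.125,.09,.102,0,.094),
 box(-.125,.125,-.095,.102,.095,.1025)]
shk=[np.vstack([shk[0],shk[1],box(-.125,.125,-.09,.102,.095,.102)]),box(-.056,.056,-.133,-.119,.093,.107)]
E
python3 - <<'E'
from fit import *
import pickle
D=pickle.load(open("D.pkl","rb"));m=lambda c,n,k:(c,D[c,n][k]["pixels"])
res={}
for a in (0,1.2): res["iso"+str(a)]=fit(iso(a),[m("scene","isolator",0),m("side","isolator",3)],[.47,-.33,0])
res["tray"]=fit(tray,[m("scene","tray",0),m("side","tray",0)],[.65,-.1,0])
res["shk"]=fit(shk,[m("scene","shaker",0),m("side","shaker",0)],[.51,.235,0])
for k,v in res.items(): print(k,v)
ov=[]
for c in ("scene","side"):
    im=cv2.imread(f"pics/{c}1.png");C=cam(c)
    im=cv2.resize(im,None,fx=3,fy=3,interpolation=cv2.INTER_CUBIC)
    for k,P in (("iso1.2",iso(1.2)),("tray",tray),("shk",[box(-.135,.135,-.1125,.1125,0,.045),box(-.125,.125,.09,.102,0,.094),box(-.056,.056,-.232+.1,-.118,.093,.107)])):
        for p in P:
            u=proj(C,place(p,res[k][0]))*3+1
            for i in range(8):
                for b in (1,2,4):
                    j=i^b
                    if i<j: cv2.line(im,tuple(map(int,u[i])),tuple(map(int,u[j])),(0,255,0),1)
    x0,y0=(170,130) if c=="scene" else (170,170)
    ov.append(im[y0*3:(y0+190)*3,x0*3:(x0+290)*3])
for i,o in enumerate(ov): cv2.imwrite(f"pics/ov{i}.png",cv2.resize(o,(800,524)))
E
```

```text
Traceback (most recent call last):
  File "fit.py", line 20, in fit
    r=minimize(cost,q,method="Nelder-Mead",options=dict(initial_simplex=q+np.array([[0,0,0],[.02,0,0],[0,.02,0],[0,0,.15]]),xatol=1e-4))
  File "fit.py", line 15, in cost
    w=sil(cam(c),parts,q);s+=(w&m).sum()/(w|m).sum()
          ~~~^^^
  File "h.py", line 6, in cam
    i=cams.camera_info(c)
ValueError: time passes only in moves, steps and waits
```

```bash
sed -i 's/^def cam(c):/INF={}\ndef cam(c):/; s/    i=cams.camera_info(c)$/    i=INF.setdefault(c,None) or INF.update({c:cams.camera_info(c)}) or INF[c]/' h.py
cat > ov.py <<'E'
from fit import *
import pickle
D=pickle.load(open("D.pkl","rb"));m=lambda c,n,k:(c,D[c,n][k]["pixels"])
res={}
for a in (0,1.2): res["iso"+str(a)]=fit(iso(a),[m("scene","isolator",0),m("side","isolator",3)],[.47,-.33,0])
res["tray"]=fit(tray,[m("scene","tray",0),m("side","tray",0)],[.65,-.1,0])
res["shk"]=fit(shk,[m("scene","shaker",0),m("side","shaker",0)],[.51,.235,0])
for k,v in res.items(): print(k,v)
pickle.dump(res,open("res.pkl","wb"))
ov=[]
for c in ("scene","side"):
    im=cv2.imread(f"pics/{c}1.png");C=cam(c)
    im=cv2.resize(im,None,fx=3,fy=3,interpolation=cv2.INTER_CUBIC)
    for k,P in (("iso1.2",iso(1.2)),("tray",tray),("shk",[box(-.135,.135,-.1125,.1125,0,.045),box(-.125,.125,.09,.102,0,.094),box(-.056,.056,-.132,-.118,.093,.107)])):
        for p in P:
            u=proj(C,place(p,res[k][0]))*3+1
            for i in range(8):
                for b in (1,2,4):
                    j=i^b
                    if i<j: cv2.line(im,tuple(map(int,u[i])),tuple(map(int,u[j])),(0,255,0),1)
    x0,y0=(170,130) if c=="scene" else (170,170)
    ov.append(im[y0*3:(y0+190)*3,x0*3:(x0+290)*3] if c=="scene" else im[170*3:410*3,170*3:430*3])
for i,o in enumerate(ov): cv2.imwrite(f"pics/ov{i}.png",cv2.resize(o,(800,524) if i==0 else (650,600)))
E
python3 ov.py
```

```text
iso0 (array([ 0.4668, -0.3218, -0.3958]), np.float64(0.7940527465529899))
iso1.2 (array([ 0.4667, -0.3219, -0.3932]), np.float64(0.9053926599712596))
tray (array([ 0.6443, -0.094 , -0.021 ]), np.float64(0.9308185251132276))
shk (array([ 0.5196,  0.2242, -0.0032]), np.float64(0.9262382072338727))
```

View pics/ov0.png

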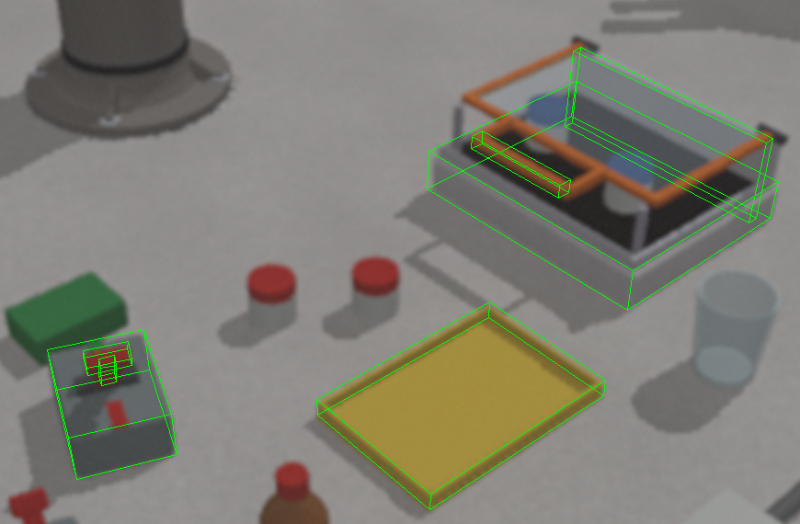

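View pics/ov1.png

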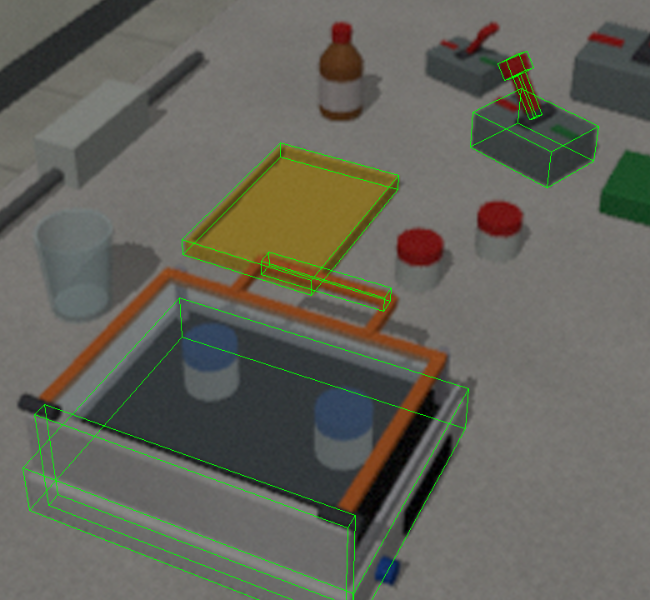

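The middle isolator (fit 0.467, −0.322, yaw −0.39) and the tray overlay match. The shaker is within about 1 cm and gets refined later. There are 2 fresh pots, scene (269,237) and (306,234), and 2 finished pots. First the switch.

```bash
cat >> h.py <<'E'
def go(p,yaw=None):
    "tool shift and turn from the present pose to TCP p (world), tool down, tool x at yaw (mod pi nearest)"
    s=readout.observe();q=s["orientation"];A=R.from_quat(np.r_[q[1:],q[0]])
    d=A.inv().apply(np.array(p)-s["ee_pos"])
    x=A.as_matrix()[:,0];cy=np.arctan2(x[1],x[0])
    if yaw is None: yaw=cy
    yaw=cy+(yaw-cy+np.pi/2)%np.pi-np.pi/2
    B=R.from_euler("z",yaw)*R.from_euler("x",np.pi)
    w=(A.inv()*B).as_rotvec()
    print("shift",d.round(4),"turn",w.round(3),"rows",max(np.linalg.norm(d)/.0417,np.linalg.norm(w)/.125).round(1),"j1,j7",s["joint_pos"][[0,6]])
E
python3 - <<'E'
from h import *
go([.536,-.3506,.404],-.393)
E
```

```text
shift [ 0.4407 -0.2102  0.0006] turn [-0.    -0.     0.626] rows 11.7 j1,j7 [ 1.2299 -0.0831]
```

{"api": "drive_tool", "payload": {
  "delta_pos": [
    [0.4407, -0.2102, 0],
    [0.4407, -0.2102, 0],
    [0.4407, -0.2102, 0],
    [0.4407, -0.2102, 0],
    [0.4407, -0.2102, 0],
    [0.4407, -0.2102, 0],
    [0.4407, -0.2102, 0],
    [0.4407, -0.2102, 0],
    [0.4407, -0.2102, 0],
    [0.4407, -0.2102, 0],
    [0.4407, -0.2102, 0],
    [0.4407, -0.2102, 0],
    [0.4407, -0.2102, 0],
    [0.4407, -0.2102, 0],
    [0.4407, -0.2102, 0]
  ],
  "angular": [
    [0, 0, 0.626],
    [0, 0, 0.626],
    [0, 0, 0.626],
    [0, 0, 0.626],
    [0, 0, 0.626],
    [0, 0, 0.626],
    [0, 0, 0.626],
    [0, 0, 0.626],
    [0, 0, 0.626],
    [0, 0, 0.626],
    [0, 0, 0.626],
    [0, 0, 0.626],
    [0, 0, 0.626],
    [0, 0, 0.626],
    [0, 0, 0.626]
  ],
  "fingers": [0, 0, 0, 0, 0, 0, 0, 0, 0, 0, 0, 0, 0, 0, 0]
}}

```text
t: 2.55
ee_pos: [0.5355, -0.3512, 0.4045]
orientation: [0.0, 0.981, -0.196, -0.0]
force: [0.3, -0.5, -0.0]
opening: 0.0001
grasp_force: 0.0
```

Run:
```python
from h import *
go([.536,-.3506,.267],-.393)
C=cam("wrist");save("wrist","w1")
for n in ["isolator","switch_tip"]:
  for d in cams.trace(n,"wrist"): print(n,d["p"],d["position"],unproj(C,d["position"],.0965 if n[0]=="s" else .03))
print(proj(C,[[.4667,-.3219,.045],[.498,-.335,.0965]]))
```

```text
shift [ 0.0003 -0.0009  0.1375] turn [ 0.001  0.    -0.001] rows 3.3 j1,j7 [ 0.4798 -1.4804]
isolator 0.93 [396.6, 112.2] [ 0.5949 -0.4595  0.03  ]
isolator 0.81 [319.7, 251.8] [ 0.4896 -0.3346  0.03  ]
isolator 0.55 [505.5, 276.0] [ 0.3822 -0.5172  0.03  ]
switch_tip 0.73 [320.5, 264.1] [ 0.501  -0.3396  0.0965]
switch_tip 0.64 [185.7, 336.6] [ 0.4813 -0.1898  0.0965]
switch_tip 0.63 [399.9, 137.8] [ 0.5781 -0.4411  0.0965]
[[317.0825 279.1274]
 [317.1078 268.6888]]
```

View pics/w1.png

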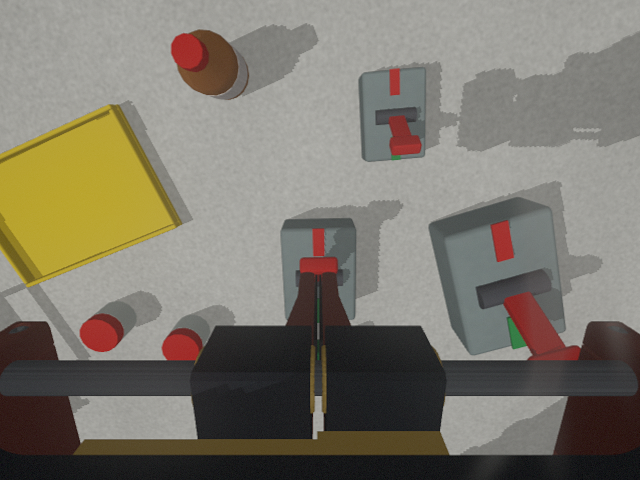

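{"api": "drive_tool", "payload": {
  "delta_pos": [
    [0, 0, 0.035],
    [0, 0, 0.07],
    [0, 0, 0.105],
    [0, 0, 0.137],
    [0, 0, 0.137],
    [-0.01, 0, 0.137],
    [-0.02, 0, 0.137],
    [-0.03, 0, 0.137],
    [-0.04, 0, 0.137],
    [-0.05, 0, 0.137],
    [-0.06, 0, 0.137],
    [-0.07, 0, 0.137],
    [-0.08, 0, 0.137],
    [-0.08, 0, 0.137],
    [-0.08, 0, 0.1],
    [-0.08, 0, 0.06],
    [-0.08, 0, 0.02],
    [-0.08, 0, 0],
    [-0.08, 0, 0]
  ],
  "angular": [
    [0, 0, 0],
    [0, 0, 0],
    [0, 0, 0],
    [0, 0, 0],
    [0, 0, 0],
    [0, 0, 0],
    [0, 0, 0],
    [0, 0, 0],
    [0, 0, 0],
    [0, 0, 0],
    [0, 0, 0],
    [0, 0, 0],
    [0, 0, 0],
    [0, 0, 0],
    [0, 0, 0],
    [0, 0, 0],
    [0, 0, 0],
    [0, 0, 0],
    [0, 0, 0]
  ],
  "fingers": [0, 0, 0, 0, 0, 0, 0, 0, 0, 0, 0, 0, 0, 0, 0, 0, 0, 0, 0]
}}

```text
t: 4.28
ee_pos: [0.4632, -0.3207, 0.41]
orientation: [0.001, 0.981, -0.195, 0.004]
force: [0.1, 0.3, 0.5]
opening: 0.0005
grasp_force: 0.0
```

Run:
```python
from fit import *
m=[d["pixels"] for d in cams.trace("isolator","scene") if abs(d["position"][0]-211)<25]
q=[.4667,-.3219,-.393]
for a in(0,1.2):
    w=sil(cam("scene"),iso(a),q);print(a,[(w&k).sum()/(w|k).sum() for k in m])
im=cams.read_camera("scene")
C=cam("scene")
for a in(0,1.2):
    u=proj(C,place(pad(a).mean(0)[None],q))[0];print(a,u,im[int(u[1]),int(u[0])])
# view of shaker pose from above
go([.46,.14,.52],-np.pi/2)
```

```text
0 [np.float64(0.8066985645933015)]
1.2 [np.float64(0.9030530262453134)]
0 [203.2403 240.6649] [123  47  44]
1.2 [208.7365 259.6145] [121  45  44]
shift [-0.178  -0.424  -0.1151] turn [-0.    -0.001  1.178] rows 11.4 j1,j7 [ 0.4974 -1.4706]
```

```bash
sed -i 's|    yaw=cy+(yaw-cy+np.pi/2)%np.pi-np.pi/2|    yaw=cy+(yaw-cy+np.pi)%(2*np.pi)-np.pi|' h.py
python3 - <<'E'
from h import *
go([.5,.06,.5],np.pi/2)
E
```

```text
shift [-0.1104 -0.3654 -0.0951] turn [ 0.001 -0.    -1.964] rows 15.7 j1,j7 [ 0.4974 -1.4706]
```

{"api": "drive_tool", "payload": {
  "delta_pos": [
    [-0.11, -0.365, -0.095],
    [-0.11, -0.365, -0.095],
    [-0.11, -0.365, -0.095],
    [-0.11, -0.365, -0.095],
    [-0.11, -0.365, -0.095],
    [-0.11, -0.365, -0.095],
    [-0.11, -0.365, -0.095],
    [-0.11, -0.365, -0.095],
    [-0.11, -0.365, -0.095],
    [-0.11, -0.365, -0.095],
    [-0.11, -0.365, -0.095],
    [-0.11, -0.365, -0.095],
    [-0.11, -0.365, -0.095],
    [-0.11, -0.365, -0.095],
    [-0.11, -0.365, -0.095],
    [-0.11, -0.365, -0.095],
    [-0.11, -0.365, -0.095],
    [-0.11, -0.365, -0.095],
    [-0.11, -0.365, -0.095]
  ],
  "angular": [
    [0, 0, -1.964],
    [0, 0, -1.964],
    [0, 0, -1.964],
    [0, 0, -1.964],
    [0, 0, -1.964],
    [0, 0, -1.964],
    [0, 0, -1.964],
    [0, 0, -1.964],
    [0, 0, -1.964],
    [0, 0, -1.964],
    [0, 0, -1.964],
    [0, 0, -1.964],
    [0, 0, -1.964],
    [0, 0, -1.964],
    [0, 0, -1.964],
    [0, 0, -1.964],
    [0, 0, -1.964],
    [0, 0, -1.964],
    [0, 0, -1.964]
  ],
  "fingers": [0.5, 0.5, 0.5, 0.5, 0.5, 0.5, 0.5, 0.5, 0.5, 0.5, 0.5, 0.5, 0.5, 0.5, 0.5, 0.5, 0.5, 0.5, 0.5]
}}

```text
t: 5.97
ee_pos: [0.5003, 0.0592, 0.4986]
orientation: [-0.001, 0.708, 0.706, -0.001]
force: [-0.0, 0.3, 0.5]
opening: 0.0436
grasp_force: 0.0
```

Run:
```python
from fit import *
import pickle
im=cams.read_camera("scene");C=cam("scene");q=[.4667,-.3219,-.393]
for a in(0,1.2):
    u=proj(C,place(pad(a).mean(0)[None],q))[0];print(a,u,im[int(u[1]),int(u[0])])
C=cam("wrist");pickle.dump(C,open("Cw2.pkl","wb"));save("wrist","w2")
print(readout.observe()["ee_pos"])
```

```text
0 [203.2403 240.6649] [122  47  46]
1.2 [208.7365 259.6145] [110  45  44]
[0.5004 0.0593 0.4991]
```

View pics/w2.png

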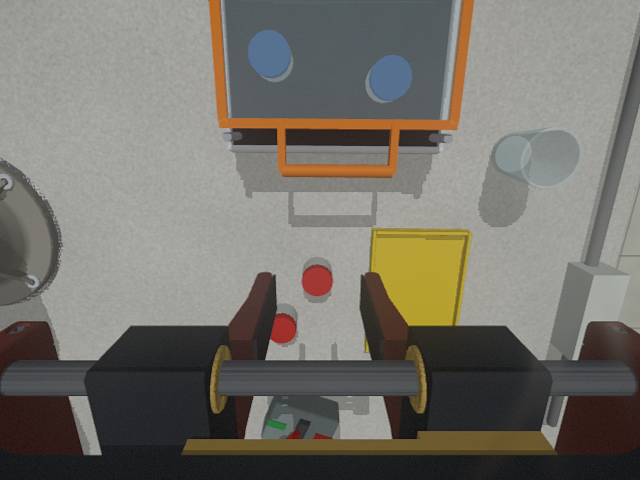

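Run:
```python
from fit import *
import pickle
C=pickle.load(open("Cw2.pkl","rb"))
f=lambda u,v,z:print((u,v),unproj(C,np.array([u,v]),z).round(4))
print("old px",cv2.imread("pics/scene1.png")[240,203])
for u,v in ((282,171),(396,171),(339,171),(222,125),(460,125)): f(u,v,.1)
for u,v in ((231,138),(443,139)): f(u,v,.097)
im=cv2.cvtColor(cv2.imread("pics/w2.png"),cv2.COLOR_BGR2HSV)
b=cv2.inRange(im,(100,80,60),(125,255,255));n,l,s,c=cv2.connectedComponentsWithStats(b)
for i in range(1,n):
    if s[i,4]>300: print("blue",s[i]);f(*c[i],.089)
r=cv2.inRange(im,(0,150,100),(6,255,255))|cv2.inRange(im,(172,150,100),(180,255,255));n,l,s,c=cv2.connectedComponentsWithStats(r)
for i in range(1,n):
    if s[i,4]>300: print("red",s[i]);f(*c[i],.044)
o=cv2.inRange(im,(7,150,100),(18,255,255));ys,xs=np.where(o[:,295:380]);k=ys>150;print("bar rows",ys[k].min(),ys[k].max(),ys[k].mean())
xs=np.where(o[150:172].any(0))[0];print(xs.min(),xs.max())
go([.52,.095,.35],0);go([.52,.095,.35],np.pi)
```

```text
old px [ 65 104  54]
(282, 171) [0.4599 0.0973 0.1   ]
(396, 171) [0.585  0.0971 0.1   ]
(339, 171) [0.5225 0.0972 0.1   ]
(222, 125) [0.3981 0.1455 0.1   ]
(460, 125) [0.6494 0.145  0.1   ]
(231, 138) [0.4059 0.1322 0.097 ]
(443, 139) [0.634  0.1307 0.097 ]
blue [ 248   30   43   48 1599]
(np.float64(268.8661663539712), np.float64(53.32270168855535)) [0.4492 0.2156 0.089 ]
blue [ 369   55   43   46 1511]
(np.float64(390.37855724685636), np.float64(77.2336201191264)) [0.5753 0.1928 0.089 ]
red [302 265  31  31 723]
(np.float64(316.8824343015214), np.float64(280.2268326417704)) [ 0.4975 -0.0595  0.044 ]
red [270 314  26  29 587]
(np.float64(282.75298126064735), np.float64(328.3798977853492)) [ 0.4476 -0.1359  0.044 ]
bar rows 164 177 170.53164556962025
278 397
shift [0.0357 0.0197 0.1491] turn [-0.001  0.001  1.569] rows 12.6 j1,j7 [ 0.1814 -0.3094]
shift [0.0357 0.0197 0.1491] turn [-0.001 -0.001 -1.572] rows 12.6 j1,j7 [ 0.1814 -0.3094]
```

{"api": "drive_tool", "payload": {
  "delta_pos": [
    [0.038, 0.022, 0.169],
    [0.038, 0.022, 0.169],
    [0.038, 0.022, 0.169],
    [0.038, 0.022, 0.169],
    [0.038, 0.022, 0.169],
    [0.038, 0.022, 0.169],
    [0.038, 0.022, 0.169],
    [0.038, 0.022, 0.169],
    [0.038, 0.022, 0.169],
    [0.038, 0.022, 0.169],
    [0.038, 0.022, 0.169],
    [0.038, 0.022, 0.169],
    [0.038, 0.022, 0.169],
    [0.038, 0.022, 0.169],
    [0.038, 0.022, 0.169],
    [0.038, 0.022, 0.169]
  ],
  "angular": [
    [0, 0, -1.57],
    [0, 0, -1.57],
    [0, 0, -1.57],
    [0, 0, -1.57],
    [0, 0, -1.57],
    [0, 0, -1.57],
    [0, 0, -1.57],
    [0, 0, -1.57],
    [0, 0, -1.57],
    [0, 0, -1.57],
    [0, 0, -1.57],
    [0, 0, -1.57],
    [0, 0, -1.57],
    [0, 0, -1.57],
    [0, 0, -1.57],
    [0, 0, -1.57]
  ],
  "fingers": [0.4, 0.4, 0.4, 0.4, 0.4, 0.4, 0.4, 0.4, 0.4, 0.4, 0.4, 0.4, 0.4, 0.4, 0.4, 0.4]
}}

```text
t: 7.4
ee_pos: [0.5224, 0.0973, 0.3306]
orientation: [-0.0, 0.002, 1.0, -0.0]
force: [-0.1, -0.3, -0.2]
opening: 0.0352
grasp_force: 0.0
```

Run:
```python
from h import *
go([.5225,.097,.263],np.pi)
C=cam("wrist");im=cams.read_camera("wrist");cv2.imwrite("pics/w3.png",im[...,::-1])
o=cv2.inRange(cv2.cvtColor(im,cv2.COLOR_RGB2HSV),(7,150,100),(18,255,255))
print(proj(C,[[.5225,.097,.1],[.47,.097,.1],[.47,.09,.1],[.47,.104,.1],[.5775,.097,.1]]))
for x in (.47,.48,.5):
    u,v=proj(C,[[x,.097,.1]])[0]; w=np.where(o[int(v)])[0]; print(x,u,v,w[abs(w-u)<60])
```

```text
shift [-0.0001 -0.0003  0.0676] turn [-0.    -0.    -0.004] rows 1.6 j1,j7 [0.3025 0.9363]
[[316.6735 259.242 ]
 [316.2679 179.3871]
 [304.8753 179.4293]
 [327.6616 179.3449]
 [317.0428 331.9361]]
0.47 316.2679080163578 179.38709727242966 [308 309 310 311 312 313 314 315 316 317 318 319 320 321 322 323 324 325
 326 327 328 329]
0.48 316.3497145748733 195.49192798244567 [308 309 310 311 312 313 314 315 316 317 318 319 320 321 322 323 324 325
 326 327 328]
0.5 316.5067196456726 226.4006977891696 [308 309 310 311 312 313 314 315 316 317 318 319 320 321 322 323 324 325
 326 327 328]
```

{"api": "drive_tool", "payload": {
  "delta_pos": [
    [0, 0.001, 0.03],
    [0, 0.001, 0.05],
    [0, 0.001, 0.0675],
    [0, 0.001, 0.0675],
    [0, 0.001, 0.0675],
    [0, 0.001, 0.0675],
    [0, 0.001, 0.0675],
    [0, 0.001, 0.0675],
    [0, 0.001, 0.0675],
    [0, 0.001, 0.0675]
  ],
  "angular": [
    [0, 0, 0],
    [0, 0, 0],
    [0, 0, 0],
    [0, 0, 0],
    [0, 0, 0],
    [0, 0, 0],
    [0, 0, 0],
    [0, 0, 0],
    [0, 0, 0],
    [0, 0, 0]
  ],
  "fingers": [0.4, 0.4, 0.4, 0.4, 0.15, 0.05, 0, 0, 0, 0]
}}

```text
t: 8.28
ee_pos: [0.523, 0.0975, 0.2643]
orientation: [0.001, 0.001, 1.0, -0.001]
force: [-0.7, -4.1, 6.9]
opening: 0.0132
grasp_force: 30.0
```

Run:
```python
from h import *
s=readout.observe();print(s["ee_pos"],s["force"],s["opening"],s["grasp_force"])
for a in np.linspace(0,1.9,39): print(round(a,3),round(.225*(1-np.cos(a)),4),round(-.225*np.sin(a),4),end=" | ")
```

```text
[0.523  0.0975 0.2643] [-0.7419 -4.0728  6.9304] 0.013219015252427354 29.992745518684387
0.0 0.0 -0.0 | 0.05 0.0003 -0.0112 | 0.1 0.0011 -0.0225 | 0.15 0.0025 -0.0336 | 0.2 0.0045 -0.0447 | 0.25 0.007 -0.0557 | 0.3 0.01 -0.0665 | 0.35 0.0136 -0.0772 | 0.4 0.0178 -0.0876 | 0.45 0.0224 -0.0979 | 0.5 0.0275 -0.1079 | 0.55 0.0332 -0.1176 | 0.6 0.0393 -0.127 | 0.65 0.0459 -0.1362 | 0.7 0.0529 -0.1449 | 0.75 0.0604 -0.1534 | 0.8 0.0682 -0.1614 | 0.85 0.0765 -0.169 | 0.9 0.0851 -0.1762 | 0.95 0.0941 -0.183 | 1.0 0.1034 -0.1893 | 1.05 0.113 -0.1952 | 1.1 0.1229 -0.2005 | 1.15 0.1331 -0.2054 | 1.2 0.1435 -0.2097 | 1.25 0.1541 -0.2135 | 1.3 0.1648 -0.2168 | 1.35 0.1757 -0.2195 | 1.4 0.1868 -0.2217 | 1.45 0.1979 -0.2234 | 1.5 0.2091 -0.2244 | 1.55 0.2203 -0.225 | 1.6 0.2316 -0.2249 | 1.65 0.2428 -0.2243 | 1.7 0.254 -0.2231 | 1.75 0.2651 -0.2214 | 1.8 0.2761 -0.2191 | 1.85 0.287 -0.2163 | 1.9 0.2977 -0.2129 |
```

{"api": "drive_tool", "payload": {
  "delta_pos": [
    [0, 0.0011, -0.0225],
    [0, 0.0045, -0.0447],
    [0, 0.01, -0.0665],
    [0, 0.0178, -0.0876],
    [0, 0.0275, -0.1079],
    [0, 0.0393, -0.127],
    [0, 0.0529, -0.1449],
    [0, 0.0682, -0.1614],
    [0, 0.0851, -0.1762],
    [0, 0.1034, -0.1893],
    [0, 0.1034, -0.1893]
  ],
  "angular": [
    [0, 0, 0],
    [0, 0, 0],
    [0, 0, 0],
    [0, 0, 0],
    [0, 0, 0],
    [0, 0, 0],
    [0, 0, 0],
    [0, 0, 0],
    [0, 0, 0],
    [0, 0, 0],
    [0, 0, 0]
  ],
  "fingers": [0, 0, 0, 0, 0, 0, 0, 0, 0, 0, 0]
}}

```text
t: 9.2
ee_pos: [0.5234, 0.202, 0.4585]
orientation: [0.004, 0.001, 1.0, -0.002]
force: [-4.2, -17.0, 24.2]
opening: 0.0129
grasp_force: 30.0
```

{"api": "drive_tool", "payload": {
  "delta_pos": [
    [0, -0.0027, -0.0042],
    [0, 0.0173, -0.0157],
    [0, 0.0382, -0.0251],
    [0, 0.0601, -0.0323],
    [0, 0.0601, -0.0323]
  ],
  "angular": [
    [0, 0, 0],
    [0, 0, 0],
    [0, 0, 0],
    [0, 0, 0],
    [0, 0, 0]
  ],
  "fingers": [0, 0, 0, 0, 0]
}}

```text
t: 9.62
ee_pos: [0.5233, 0.2653, 0.488]
orientation: [0.004, -0.001, 1.0, 0.003]
force: [5.4, -2.1, 6.0]
opening: 0.013
grasp_force: 29.9
```

Run:
```python
from h import *
s=readout.observe();print(s)
save("side","side2",(150,120,470,420),2)
```

```text
{'t': 9.6167, 'joint_pos': array([ 0.0676,  0.3737, -0.8387,  1.6304,  0.2911,  1.2577,  0.7479]), 'dq': array([ 0.0349, -0.0138,  0.0263,  0.031 , -0.0091,  0.0042,  0.0523]), 'effort': array([ -1.8765, -40.2912,  -8.14  , -23.2089,  -1.5335,   1.1976,
        -0.507 ]), 'ee_pos': array([0.5233, 0.2653, 0.488 ]), 'orientation': array([ 0.004 , -0.0009,  1.    ,  0.0026]), 'force': array([ 5.4364, -2.1343,  6.0387]), 'moment': array([-0.3838, -1.3697,  0.042 ]), 'grasp_force': 29.88005429506302, 'opening': 0.013006038600964106}
```

View pics/side2.png

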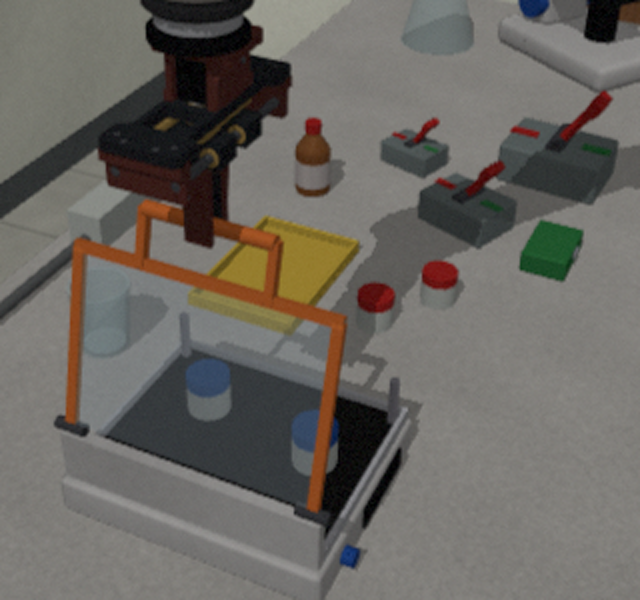

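{"api": "drive_tool", "payload": {
  "delta_pos": [
    [0, 0.0233, -0.0066],
    [0, 0.0456, -0.0093],
    [0, 0.0681, -0.0098],
    [0, 0.0905, -0.008],
    [0, 0.1126, -0.004],
    [0, 0.1126, -0.004]
  ],
  "angular": [
    [0, 0, 0],
    [0, 0, 0],
    [0, 0, 0],
    [0, 0, 0],
    [0, 0, 0],
    [0, 0, 0]
  ],
  "fingers": [0, 0, 0, 0, 0, 0]
}}

```text
t: 10.17
ee_pos: [0.5237, 0.3773, 0.4892]
orientation: [0.003, -0.0, 1.0, 0.002]
force: [7.2, 1.6, 1.9]
opening: 0.0131
grasp_force: 29.9
```

{"api": "drive_tool", "payload": {
  "delta_pos": [
    [0, 0.0108, 0.0029],
    [0, 0.0216, 0.0062],
    [0, 0.027, 0.008],
    [0, 0.027, 0.008],
    [0, 0.027, 0.008],
    [0, 0.027, 0.008],
    [0, 0.027, 0.008],
    [0, 0.027, -0.01],
    [0, 0.027, -0.03],
    [0, 0.027, -0.05],
    [0, 0.027, -0.06]
  ],
  "angular": [
    [0, 0, 0],
    [0, 0, 0],
    [0, 0, 0],
    [0, 0, 0],
    [0, 0, 0],
    [0, 0, 0],
    [0, 0, 0],
    [0, 0, 0],
    [0, 0, 0],
    [0, 0, 0],
    [0, 0, 0]
  ],
  "fingers": [0, 0, 0, 0.4, 0.4, 0.4, 0.4, 0.4, 0.4, 0.4, 0.4]
}}

```text
t: 11.08
ee_pos: [0.5223, 0.4016, 0.5513]
orientation: [0.001, 0.0, 1.0, 0.001]
force: [-0.2, -0.5, -0.1]
opening: 0.0348
grasp_force: 0.0
```

Run:
```python
from h import *
s=readout.observe();print(s["joint_pos"],s["ee_pos"],s["force"])
go([.5,.06,.5],np.pi/2)
```

```text
[-0.2014  0.4751 -0.8298  1.3567  0.347   1.4553  0.5566] [0.5223 0.4016 0.5513] [-0.2233 -0.4559 -0.1173]
shift [ 0.0221 -0.3417  0.0507] turn [ 0.003 -0.     1.57 ] rows 12.6 j1,j7 [-0.2014  0.5566]
```

```bash
cat >> h.py <<'E'
def pots(c="wrist",zb=.045,zr=.0):
    C=cam(c);im=cv2.cvtColor(cams.read_camera(c),cv2.COLOR_RGB2HSV)
    M={"blue":(cv2.inRange(im,(100,80,50),(125,255,255)),zb),"red":(cv2.inRange(im,(0,150,80),(6,255,255))|cv2.inRange(im,(172,150,80),(180,255,255)),zr)}
    for k,(m,z) in M.items():
        n,l,s,ce=cv2.connectedComponentsWithStats(m)
        for i in range(1,n):
            if s[i,4]>150: print(c,k,s[i].tolist(),unproj(C,ce[i],z+.044).round(4))
E
python3 - <<'E'
from h import *
go([.53,.08,.5],np.pi/2)
E
```

```text
shift [-0.0079 -0.3217  0.0507] turn [ 0.003 -0.     1.57 ] rows 12.6 j1,j7 [-0.2014  0.5566]
```

{"api": "drive_tool", "payload": {
  "delta_pos": [
    [0, -0.16, 0],
    [0, -0.16, 0],
    [0, -0.16, 0],
    [0, -0.16, 0],
    [0, -0.322, 0.05],
    [0, -0.322, 0.05],
    [0, -0.322, 0.05],
    [0, -0.322, 0.05],
    [0, -0.322, 0.05],
    [0, -0.322, 0.05],
    [0, -0.322, 0.05],
    [0, -0.322, 0.05],
    [0, -0.322, 0.05],
    [0, -0.322, 0.05],
    [0, -0.322, 0.05],
    [0, -0.322, 0.05]
  ],
  "angular": [
    [0, 0, 0.5],
    [0, 0, 0.5],
    [0, 0, 0.5],
    [0, 0, 0.5],
    [0, 0, 1.57],
    [0, 0, 1.57],
    [0, 0, 1.57],
    [0, 0, 1.57],
    [0, 0, 1.57],
    [0, 0, 1.57],
    [0, 0, 1.57],
    [0, 0, 1.57],
    [0, 0, 1.57],
    [0, 0, 1.57],
    [0, 0, 1.57],
    [0, 0, 1.57]
  ],
  "fingers": [0.4, 0.4, 0.4, 0.4, 0.9, 0.9, 0.9, 0.9, 0.9, 0.9, 0.9, 0.9, 0.9, 0.9, 0.9, 0.9]
}}

```text
t: 12.42
ee_pos: [0.5222, 0.0795, 0.4986]
orientation: [-0.0, 0.706, 0.708, -0.0]
force: [-0.2, -0.0, 0.3]
opening: 0.079
grasp_force: 0.0
```

Run:
```python
from h import *
pots();save("wrist","w4");
C=cam("scene");print(proj(C,[[.5225,.406,.309]]))
go([.575,.193,.33],np.pi/2)
```

```text
wrist blue [190, 6, 10, 18, 152] [0.3984 0.2704 0.089 ]
wrist blue [228, 51, 43, 47, 1595] [0.4494 0.2158 0.089 ]
wrist blue [348, 76, 43, 45, 1488] [0.5758 0.193  0.089 ]
wrist red [286, 278, 30, 31, 693] [ 0.4977 -0.0596  0.044 ]
wrist red [252, 326, 29, 29, 665] [ 0.4456 -0.1352  0.044 ]
[[443.9     81.6474]]
shift [0.1135 0.0529 0.1686] turn [-0.     0.     0.001] rows 5.0 j1,j7 [ 0.1905 -0.3659]
```

View pics/w4.png

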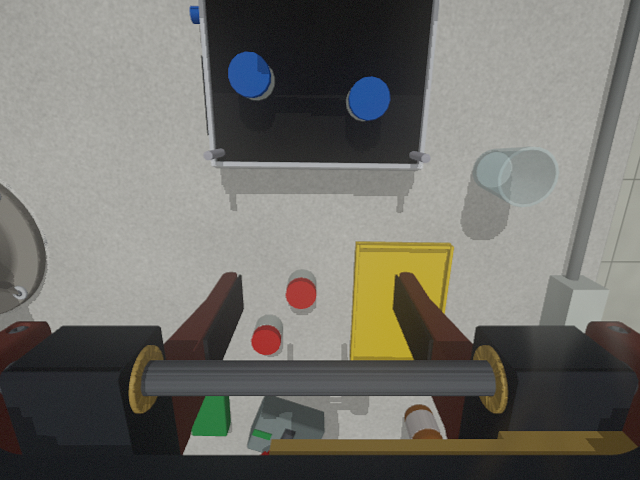

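{"api": "drive_tool", "payload": {
  "delta_pos": [
    [0.1135, 0.0536, 0.12],
    [0.1135, 0.0536, 0.12],
    [0.1135, 0.0536, 0.12],
    [0.1135, 0.0536, 0.12],
    [0.1135, 0.0536, 0.12],
    [0.1135, 0.0536, 0.15],
    [0.1135, 0.0536, 0.185],
    [0.1135, 0.0536, 0.22],
    [0.1135, 0.0536, 0.245],
    [0.1135, 0.0536, 0.2626],
    [0.1135, 0.0536, 0.2626],
    [0.1135, 0.0536, 0.2626],
    [0.1135, 0.0536, 0.2626],
    [0.1135, 0.0536, 0.2626],
    [0.1135, 0.0536, 0.2626]
  ],
  "angular": [
    [0, 0, 0],
    [0, 0, 0],
    [0, 0, 0],
    [0, 0, 0],
    [0, 0, 0],
    [0, 0, 0],
    [0, 0, 0],
    [0, 0, 0],
    [0, 0, 0],
    [0, 0, 0],
    [0, 0, 0],
    [0, 0, 0],
    [0, 0, 0],
    [0, 0, 0],
    [0, 0, 0]
  ],
  "fingers": [0.9, 0.9, 0.9, 0.9, 0.9, 0.9, 0.9, 0.9, 0.9, 0.9, 0.9, 0.3, 0.3, 0.3, 0.3]
}}

```text
t: 13.77
ee_pos: [0.5766, 0.1931, 0.2379]
orientation: [0.001, 0.707, 0.707, 0.001]
force: [-0.1, -0.4, -0.1]
opening: 0.0561
grasp_force: 0.0
```

Run:
```python
from h import *
go([.6445,-.05,.33],np.pi/2-.02)
```

```text
shift [-0.243   0.0682 -0.0921] turn [ 0.003 -0.001  0.02 ] rows 6.4 j1,j7 [-0.0768 -0.7387]
```

{"api": "drive_tool", "payload": {
  "delta_pos": [
    [0, 0, 0],
    [0, 0, 0],
    [0, 0, 0],
    [0, 0, 0],
    [0, 0, 0],
    [0, 0, -0.02],
    [0, 0, -0.05],
    [0, 0, -0.09],
    [-0.243, 0.068, -0.09],
    [-0.243, 0.068, -0.09],
    [-0.243, 0.068, -0.09],
    [-0.243, 0.068, -0.09],
    [-0.243, 0.068, -0.09],
    [-0.243, 0.068, -0.09],
    [-0.243, 0.068, -0.09],
    [-0.243, 0.068, -0.09],
    [-0.243, 0.068, -0.09]
  ],
  "angular": [
    [0, 0, 0],
    [0, 0, 0],
    [0, 0, 0],
    [0, 0, 0],
    [0, 0, 0],
    [0, 0, 0],
    [0, 0, 0],
    [0, 0, 0],
    [0, 0, 0.02],
    [0, 0, 0.02],
    [0, 0, 0.02],
    [0, 0, 0.02],
    [0, 0, 0.02],
    [0, 0, 0.02],
    [0, 0, 0.02],
    [0, 0, 0.02],
    [0, 0, 0.02]
  ],
  "fingers": [0.3, 0.3, 0.3, 0.3, 0.3, 0.3, 0.3, 0.3, 0.3, 0.3, 0.3, 0.3, 0.3, 0.3, 0.3, 0.3, 0.3]
}}

```text
t: 15.18
ee_pos: [0.6438, -0.0499, 0.3258]
orientation: [-0.001, 0.714, 0.7, 0.0]
force: [-0.5, -0.2, -1.2]
opening: 0.0437
grasp_force: 30.0
```

Run:
```python
from h import *
go([.6445,-.05,.199],np.pi/2-.02)
```

```text
shift [-0.0002  0.0008  0.1268] turn [-0.001 -0.001 -0.   ] rows 3.0 j1,j7 [ 0.3121 -0.2685]
```

{"api": "drive_tool", "payload": {
  "delta_pos": [
    [0, 0, 0.04],
    [0, 0, 0.08],
    [0, 0, 0.11],
    [0, 0, 0.12],
    [0, 0, 0.126],
    [0, 0, 0.127],
    [0, 0, 0.127],
    [0, 0, 0.127],
    [0, 0, 0.127],
    [0, 0, 0.127],
    [0, 0, 0.1],
    [0, 0, 0.06],
    [0, 0, 0.02],
    [0, 0, 0],
    [0, 0, 0]
  ],
  "angular": [
    [0, 0, 0],
    [0, 0, 0],
    [0, 0, 0],
    [0, 0, 0],
    [0, 0, 0],
    [0, 0, 0],
    [0, 0, 0],
    [0, 0, 0],
    [0, 0, 0],
    [0, 0, 0],
    [0, 0, 0],
    [0, 0, 0],
    [0, 0, 0],
    [0, 0, 0],
    [0, 0, 0]
  ],
  "fingers": [0.3, 0.3, 0.3, 0.3, 0.3, 0.3, 0.7, 0.7, 0.7, 0.7, 0.7, 0.8, 0.9, 0.9, 0.9]
}}

```text
t: 16.43
ee_pos: [0.6458, -0.0498, 0.333]
orientation: [0.004, 0.714, 0.7, 0.004]
force: [1.1, 0.1, -0.0]
opening: 0.0783
grasp_force: 0.0
```

Run:
```python
from h import *
pots(zb=.005)
pots("scene");pots("side")
go([.4494,.2158,.33],np.pi/2);go([.4494,.2158,.237],np.pi/2)
```

```text
wrist blue [287, 205, 53, 54, 2214] [ 0.6441 -0.0467  0.049 ]
wrist red [112, 223, 57, 52, 2196] [ 0.4997 -0.0595  0.044 ]
wrist red [70, 306, 55, 20, 798] [ 0.4518 -0.1227  0.044 ]
scene blue [343, 0, 68, 40, 1370] [-0.662   1.5505  0.089 ]
scene blue [414, 15, 11, 27, 189] [-0.3546  1.4869  0.089 ]
scene blue [454, 21, 26, 23, 439] [-0.1538  1.6203  0.089 ]
scene blue [495, 39, 18, 13, 154] [0.0725 1.582  0.089 ]
scene blue [309, 40, 20, 38, 416] [-0.3096  0.71    0.089 ]
scene blue [534, 40, 95, 87, 4836] [0.555  1.3511 0.089 ]
scene blue [411, 52, 19, 26, 234] [0.0096 1.0173 0.089 ]
scene blue [617, 59, 23, 59, 642] [0.7311 1.3787 0.089 ]
scene blue [501, 93, 17, 16, 228] [0.4571 0.9655 0.089 ]
scene blue [629, 114, 11, 28, 165] [0.8628 1.0539 0.089 ]
scene blue [628, 183, 12, 26, 190] [1.0113 0.6265 0.089 ]
scene blue [344, 247, 18, 16, 221] [ 0.6815 -0.0904  0.089 ]
scene red [84, 237, 31, 42, 578] [ 0.2678 -0.4825  0.044 ]
scene red [196, 237, 15, 28, 248] [ 0.4014 -0.2932  0.044 ]
scene red [175, 308, 13, 25, 163] [ 0.5594 -0.4438  0.044 ]
side blue [409, 112, 16, 17, 196] [ 0.5561 -0.9787  0.089 ]
side blue [271, 248, 17, 14, 207] [0.6111 0.0142 0.089 ]
side blue [296, 324, 23, 22, 414] [0.4452 0.2237 0.089 ]
side red [430, 166, 25, 24, 155] [ 0.3747 -0.6422  0.044 ]
side red [361, 251, 18, 13, 195] [ 0.4412 -0.1275  0.044 ]
side red [329, 262, 18, 14, 214] [ 0.4934 -0.0511  0.044 ]
shift [ 0.2621 -0.1996 -0.0041] turn [-0.    0.   -0.02] rows 7.9 j1,j7 [ 0.3134 -0.2692]
shift [ 0.2622 -0.1996  0.0889] turn [-0.    0.   -0.02] rows 8.2 j1,j7 [ 0.3134 -0.2692]
```

{"api": "drive_tool", "payload": {
  "delta_pos": [
    [0.262, -0.1995, -0.005],
    [0.262, -0.1995, -0.005],
    [0.262, -0.1995, -0.005],
    [0.262, -0.1995, -0.005],
    [0.262, -0.1995, -0.005],
    [0.262, -0.1995, -0.005],
    [0.262, -0.1995, -0.005],
    [0.262, -0.1995, -0.005],
    [0.262, -0.1995, -0.005],
    [0.262, -0.1995, 0.03],
    [0.262, -0.1995, 0.06],
    [0.262, -0.1995, 0.089],
    [0.262, -0.1995, 0.089],
    [0.262, -0.1995, 0.089],
    [0.262, -0.1995, 0.089],
    [0.262, -0.1995, 0.089],
    [0.262, -0.1995, 0.089],
    [0.262, -0.1995, 0.089],
    [0.262, -0.1995, 0.089],
    [0.262, -0.1995, 0.089]
  ],
  "angular": [
    [0, 0, -0.02],
    [0, 0, -0.02],
    [0, 0, -0.02],
    [0, 0, -0.02],
    [0, 0, -0.02],
    [0, 0, -0.02],
    [0, 0, -0.02],
    [0, 0, -0.02],
    [0, 0, -0.02],
    [0, 0, -0.02],
    [0, 0, -0.02],
    [0, 0, -0.02],
    [0, 0, -0.02],
    [0, 0, -0.02],
    [0, 0, -0.02],
    [0, 0, -0.02],
    [0, 0, -0.02],
    [0, 0, -0.02],
    [0, 0, -0.02],
    [0, 0, -0.02]
  ],
  "fingers": [0.9, 0.9, 0.9, 0.9, 0.9, 0.9, 0.9, 0.9, 0.9, 0.9, 0.9, 0.9, 0.9, 0.3, 0.3, 0.3, 0.3, 0.3, 0.3, 0.3]
}}

```text
t: 18.25
ee_pos: [0.4501, 0.216, 0.2381]
orientation: [0.0, 0.707, 0.707, 0.001]
force: [-0.3, -1.4, 6.7]
opening: 0.0435
grasp_force: 30.0
```

Run:
```python
from h import *
go([.6465,-.135,.33],np.pi/2-.02)
```

```text
shift [-0.3509  0.1966 -0.0917] turn [ 0.001 -0.     0.02 ] rows 9.9 j1,j7 [-0.1418 -0.9224]
```

{"api": "drive_tool", "payload": {
  "delta_pos": [
    [0, 0, -0.02],
    [0, 0, -0.05],
    [0, 0, -0.092],
    [-0.351, 0.195, -0.092],
    [-0.351, 0.195, -0.092],
    [-0.351, 0.195, -0.092],
    [-0.351, 0.195, -0.092],
    [-0.351, 0.195, -0.092],
    [-0.351, 0.195, -0.092],
    [-0.351, 0.195, -0.092],
    [-0.351, 0.195, -0.092],
    [-0.351, 0.195, -0.092],
    [-0.351, 0.195, -0.092],
    [-0.351, 0.195, -0.092],
    [-0.351, 0.195, -0.092],
    [-0.351, 0.195, -0.092]
  ],
  "angular": [
    [0, 0, 0],
    [0, 0, 0],
    [0, 0, 0],
    [0, 0, 0.02],
    [0, 0, 0.02],
    [0, 0, 0.02],
    [0, 0, 0.02],
    [0, 0, 0.02],
    [0, 0, 0.02],
    [0, 0, 0.02],
    [0, 0, 0.02],
    [0, 0, 0.02],
    [0, 0, 0.02],
    [0, 0, 0.02],
    [0, 0, 0.02],
    [0, 0, 0.02]
  ],
  "fingers": [0.3, 0.3, 0.3, 0.3, 0.3, 0.3, 0.3, 0.3, 0.3, 0.3, 0.3, 0.3, 0.3, 0.3, 0.3, 0.3]
}}

```text
t: 19.58
ee_pos: [0.6444, -0.1341, 0.3288]
orientation: [-0.001, 0.714, 0.7, 0.0]
force: [-0.9, 1.6, -0.3]
opening: 0.0431
grasp_force: 30.0
```

Run:
```python
from h import *
print(readout.observe()["force"]);go([.6445,-.135,.199],np.pi/2-.02)
```

```text
[-0.891   1.599  -0.2832]
shift [-0.0011  0.0003  0.1298] turn [-0.001 -0.001  0.001] rows 3.1 j1,j7 [ 0.4253 -0.1285]
```

{"api": "drive_tool", "payload": {
  "delta_pos": [
    [0, 0, 0.04],
    [0, 0, 0.08],
    [0, 0, 0.11],
    [0, 0, 0.122],
    [0, 0, 0.13],
    [0, 0, 0.13],
    [0, 0, 0.13],
    [0, 0, 0.13],
    [0, 0, 0.13],
    [0, 0, 0.13],
    [0, 0, 0.1],
    [0, 0, 0.06],
    [0, 0, 0.02],
    [0, 0, 0],
    [0, 0, 0],
    [0, 0, 0]
  ],
  "angular": [
    [0, 0, 0],
    [0, 0, 0],
    [0, 0, 0],
    [0, 0, 0],
    [0, 0, 0],
    [0, 0, 0],
    [0, 0, 0],
    [0, 0, 0],
    [0, 0, 0],
    [0, 0, 0],
    [0, 0, 0],
    [0, 0, 0],
    [0, 0, 0],
    [0, 0, 0],
    [0, 0, 0],
    [0, 0, 0]
  ],
  "fingers": [0.3, 0.3, 0.3, 0.3, 0.3, 0.3, 0.7, 0.7, 0.7, 0.7, 0.7, 0.8, 0.9, 0.9, 0.9, 0.9]
}}

```text
t: 20.92
ee_pos: [0.6451, -0.1352, 0.3311]
orientation: [0.002, 0.714, 0.7, 0.001]
force: [-0.8, -0.4, -0.9]
opening: 0.0786
grasp_force: 0.0
```

Run:
```python
from h import *
pots(zb=.005);pots("side")
go([.4988,-.0596,.33],np.pi/2)
```

```text
wrist blue [284, 91, 59, 62, 2819] [ 0.644  -0.0483  0.049 ]
wrist blue [290, 204, 53, 55, 2253] [ 0.6443 -0.1314  0.049 ]
wrist red [92, 115, 64, 59, 2854] [ 0.4996 -0.0611  0.044 ]
wrist red [48, 215, 62, 52, 2409] [ 0.4481 -0.1367  0.044 ]
side blue [409, 112, 16, 17, 198] [ 0.5561 -0.9784  0.089 ]
side blue [287, 231, 16, 13, 181] [ 0.6111 -0.0653  0.089 ]
side blue [271, 248, 18, 14, 208] [0.6109 0.0141 0.089 ]
side red [430, 166, 26, 24, 159] [ 0.3747 -0.6437  0.044 ]
side red [361, 251, 18, 13, 193] [ 0.4411 -0.1275  0.044 ]
side red [329, 262, 18, 14, 214] [ 0.4934 -0.0511  0.044 ]
shift [ 0.0727 -0.1469 -0.0016] turn [-0.002  0.    -0.02 ] rows 3.9 j1,j7 [ 0.4269 -0.1292]
```

{"api": "drive_tool", "payload": {
  "delta_pos": [
    [0.072, -0.1462, -0.002],
    [0.072, -0.1462, -0.002],
    [0.072, -0.1462, -0.002],
    [0.072, -0.1462, -0.002],
    [0.072, -0.1462, -0.002],
    [0.072, -0.1462, 0.04],
    [0.072, -0.1462, 0.08],
    [0.072, -0.1462, 0.115],
    [0.072, -0.1462, 0.138],
    [0.072, -0.1462, 0.138],
    [0.072, -0.1462, 0.138],
    [0.072, -0.1462, 0.138],
    [0.072, -0.1462, 0.138],
    [0.072, -0.1462, 0.138],
    [0.072, -0.1462, 0.138],
    [0.072, -0.1462, 0.138],
    [0.072, -0.1462, 0.138]
  ],
  "angular": [
    [0, 0, -0.02],
    [0, 0, -0.02],
    [0, 0, -0.02],
    [0, 0, -0.02],
    [0, 0, -0.02],
    [0, 0, -0.02],
    [0, 0, -0.02],
    [0, 0, -0.02],
    [0, 0, -0.02],
    [0, 0, -0.02],
    [0, 0, -0.02],
    [0, 0, -0.02],
    [0, 0, -0.02],
    [0, 0, -0.02],
    [0, 0, -0.02],
    [0, 0, -0.02],
    [0, 0, -0.02]
  ],
  "fingers": [0.9, 0.9, 0.9, 0.9, 0.9, 0.9, 0.9, 0.9, 0.9, 0.9, 0.3, 0.3, 0.3, 0.3, 0.3, 0.3, 0.3]
}}

```text
t: 22.43
ee_pos: [0.5002, -0.0604, 0.192]
orientation: [0.001, 0.707, 0.707, 0.0]
force: [-2.3, 0.5, 7.9]
opening: 0.0436
grasp_force: 30.0
```

Run:
```python
from h import *
print(readout.observe()["joint_pos"]);go([.575,.2,.34],np.pi/2)
```

```text
[ 0.3305  0.5515 -0.4131  2.0886  0.398   0.5755 -0.366 ]
shift [ 0.2603  0.0749 -0.148 ] turn [ 0.001  0.001 -0.   ] rows 7.4 j1,j7 [ 0.3305 -0.366 ]
```

{"api": "drive_tool", "payload": {
  "delta_pos": [
    [0, 0, -0.03],
    [0, 0, -0.07],
    [0, 0, -0.11],
    [0, 0, -0.148],
    [0.26, 0.075, -0.148],
    [0.26, 0.075, -0.148],
    [0.26, 0.075, -0.148],
    [0.26, 0.075, -0.148],
    [0.26, 0.075, -0.148],
    [0.26, 0.075, -0.148],
    [0.26, 0.075, -0.148],
    [0.26, 0.075, -0.148],
    [0.26, 0.075, -0.148],
    [0.26, 0.075, -0.148]
  ],
  "angular": [
    [0, 0, 0],
    [0, 0, 0],
    [0, 0, 0],
    [0, 0, 0],
    [0, 0, 0],
    [0, 0, 0],
    [0, 0, 0],
    [0, 0, 0],
    [0, 0, 0],
    [0, 0, 0],
    [0, 0, 0],
    [0, 0, 0],
    [0, 0, 0],
    [0, 0, 0]
  ],
  "fingers": [0.3, 0.3, 0.3, 0.3, 0.3, 0.3, 0.3, 0.3, 0.3, 0.3, 0.3, 0.3, 0.3, 0.3]
}}

```text
t: 23.6
ee_pos: [0.5749, 0.1985, 0.3388]
orientation: [0.0, 0.707, 0.707, -0.001]
force: [-0.6, -0.9, -1.1]
opening: 0.0434
grasp_force: 30.0
```

Run:
```python
from h import *
go([.575,.2,.238],np.pi/2)
```

```text
shift [0.0017 0.0002 0.1008] turn [-0.001  0.002 -0.001] rows 2.4 j1,j7 [-0.0132 -0.6995]
```

{"api": "drive_tool", "payload": {
  "delta_pos": [
    [0, 0, 0.04],
    [0, 0, 0.075],
    [0, 0, 0.092],
    [0, 0, 0.1005],
    [0, 0, 0.1005],
    [0, 0, 0.1005],
    [0, 0, 0.1005],
    [0, 0, 0.1005],
    [0, 0, 0.1005],
    [0, 0, 0.08],
    [0, 0, 0.04],
    [0, 0, 0],
    [0, 0, 0],
    [0, 0, 0]
  ],
  "angular": [
    [0, 0, 0],
    [0, 0, 0],
    [0, 0, 0],
    [0, 0, 0],
    [0, 0, 0],
    [0, 0, 0],
    [0, 0, 0],
    [0, 0, 0],
    [0, 0, 0],
    [0, 0, 0],
    [0, 0, 0],
    [0, 0, 0],
    [0, 0, 0],
    [0, 0, 0]
  ],
  "fingers": [0.3, 0.3, 0.3, 0.3, 0.3, 0.7, 0.7, 0.7, 0.7, 0.7, 0.8, 0.9, 0.9, 0.9]
}}

```text
t: 24.77
ee_pos: [0.5758, 0.2003, 0.3424]
orientation: [0.001, 0.707, 0.707, 0.003]
force: [0.6, -0.7, -0.6]
opening: 0.0788
grasp_force: 0.0
```

Run:
```python
from h import *
pots(zr=.045);pots("side",.005)
go([.4475,-.136,.34],np.pi/2)
```

```text
wrist red [284, 222, 61, 60, 2828] [0.5738 0.1975 0.089 ]
side blue [409, 112, 16, 17, 198] [ 0.5798 -1.0881  0.049 ]
side red [361, 251, 18, 13, 194] [ 0.4413 -0.1276  0.044 ]
side red [249, 300, 16, 15, 168] [0.595  0.1471 0.044 ]
shift [-0.3355 -0.1272 -0.0009] turn [-0.     0.001 -0.   ] rows 8.6 j1,j7 [-0.0124 -0.7013]
```

{"api": "drive_tool", "payload": {
  "delta_pos": [
    [-0.3355, -0.1275, -0.001],
    [-0.3355, -0.1275, -0.001],
    [-0.3355, -0.1275, -0.001],
    [-0.3355, -0.1275, -0.001],
    [-0.3355, -0.1275, -0.001],
    [-0.3355, -0.1275, -0.001],
    [-0.3355, -0.1275, -0.001],
    [-0.3355, -0.1275, -0.001],
    [-0.3355, -0.1275, -0.001],
    [-0.3355, -0.1275, -0.001]
  ],
  "angular": [
    [0, 0, 0],
    [0, 0, 0],
    [0, 0, 0],
    [0, 0, 0],
    [0, 0, 0],
    [0, 0, 0],
    [0, 0, 0],
    [0, 0, 0],
    [0, 0, 0],
    [0, 0, 0]
  ],
  "fingers": [0.9, 0.9, 0.9, 0.9, 0.9, 0.9, 0.9, 0.9, 0.9, 0.9]
}}

```text
t: 25.7
ee_pos: [0.4445, -0.1414, 0.3384]
orientation: [-0.001, 0.71, 0.704, -0.002]
force: [-0.7, 0.2, 0.2]
opening: 0.079
grasp_force: 0.0
```

Run:
```python
from h import *
pots(zb=.005);pots("side",.005)
go([.4475,-.136,.192],np.pi/2)
```

```text
wrist blue [550, 79, 70, 62, 3299] [ 0.6404 -0.0477  0.049 ]
wrist blue [540, 193, 53, 53, 2134] [ 0.6438 -0.1316  0.049 ]
wrist red [296, 201, 50, 51, 2033] [ 0.4448 -0.1372  0.044 ]
wrist red [305, 407, 45, 32, 390] [ 0.4522 -0.3502  0.044 ]
wrist red [368, 411, 31, 18, 298] [ 0.5064 -0.3409  0.044 ]
side blue [409, 112, 16, 17, 196] [ 0.5798 -1.0882  0.049 ]
side blue [287, 231, 16, 13, 183] [ 0.6381 -0.1211  0.049 ]
side blue [271, 248, 18, 14, 209] [ 0.638  -0.0373  0.049 ]
side red [537, 118, 15, 28, 279] [ 0.1128 -1.206   0.044 ]
side red [361, 251, 18, 13, 194] [ 0.4411 -0.1274  0.044 ]
side red [249, 300, 16, 15, 162] [0.5952 0.1472 0.044 ]
shift [0.0005 0.0011 0.1471] turn [-0.002 -0.001 -0.003] rows 3.5 j1,j7 [ 0.6162 -0.0043]
```

{"api": "drive_tool", "payload": {
  "delta_pos": [
    [0, 0.0005, 0.04],
    [0, 0.0005, 0.08],
    [0, 0.0005, 0.12],
    [0, 0.0005, 0.146],
    [0, 0.0005, 0.146],
    [0, 0.0005, 0.146],
    [0, 0.0005, 0.146],
    [0, 0.0005, 0.146],
    [0, 0.0005, 0.146],
    [0, 0.0005, 0.146],
    [0, 0.0005, 0.146],
    [0, 0.0005, 0.146],
    [0, 0.0005, 0.11],
    [0, 0.0005, 0.07],
    [0, 0.0005, 0.03],
    [0, 0.0005, 0],
    [0, 0.0005, 0],
    [0, 0.0005, 0]
  ],
  "angular": [
    [0, 0, 0],
    [0, 0, 0],
    [0, 0, 0],
    [0, 0, 0],
    [0, 0, 0],
    [0, 0, 0],
    [0, 0, 0],
    [0, 0, 0],
    [0, 0, 0],
    [0, 0, 0],
    [0, 0, 0],
    [0, 0, 0],
    [0, 0, 0],
    [0, 0, 0],
    [0, 0, 0],
    [0, 0, 0],
    [0, 0, 0],
    [0, 0, 0]
  ],
  "fingers": [0.9, 0.9, 0.9, 0.9, 0.9, 0.3, 0.3, 0.3, 0.3, 0.3, 0.3, 0.3, 0.3, 0.3, 0.3, 0.3, 0.3, 0.3]
}}

```text
t: 27.3
ee_pos: [0.4484, -0.136, 0.3419]
orientation: [0.002, 0.707, 0.707, 0.001]
force: [-0.2, -0.1, -1.5]
opening: 0.0435
grasp_force: 30.0
```

Run:
```python
from h import *
go([.46,.2,.34],np.pi/2)
```

```text
shift [0.336  0.0113 0.0013] turn [ 0.004  0.002 -0.001] rows 8.1 j1,j7 [ 0.6305 -0.0105]
```

{"api": "drive_tool", "payload": {
  "delta_pos": [
    [0.336, 0.0113, 0],
    [0.336, 0.0113, 0],
    [0.336, 0.0113, 0],
    [0.336, 0.0113, 0],
    [0.336, 0.0113, 0],
    [0.336, 0.0113, 0],
    [0.336, 0.0113, 0],
    [0.336, 0.0113, 0],
    [0.336, 0.0113, 0],
    [0.336, 0.0113, 0],
    [0.336, 0.0113, 0]
  ],
  "angular": [
    [0, 0, 0],
    [0, 0, 0],
    [0, 0, 0],
    [0, 0, 0],
    [0, 0, 0],
    [0, 0, 0],
    [0, 0, 0],
    [0, 0, 0],
    [0, 0, 0],
    [0, 0, 0],
    [0, 0, 0]
  ],
  "fingers": [0.3, 0.3, 0.3, 0.3, 0.3, 0.3, 0.3, 0.3, 0.3, 0.3, 0.3]
}}

```text
t: 28.22
ee_pos: [0.4589, 0.1995, 0.3386]
orientation: [-0.0, 0.707, 0.707, -0.002]
force: [0.6, -0.3, -1.2]
opening: 0.0437
grasp_force: 30.0
```

Run:
```python
from h import *
pots(zr=.045)
go([.46,.2,.2405],np.pi/2)
```

```text
wrist blue [214, 108, 16, 22, 301] [0.3962 0.2875 0.089 ]
wrist red [445, 221, 67, 62, 3159] [0.5716 0.1977 0.089 ]
wrist red [269, 275, 99, 85, 6943] [0.4576 0.1418 0.089 ]
shift [0.0016 0.0011 0.0983] turn [-0.002  0.002 -0.001] rows 2.4 j1,j7 [ 0.0361 -0.7928]
```

Lower, release, then rise high for an overview.

{"api": "drive_tool", "payload": {
  "delta_pos": [
    [0, 0, 0.04],
    [0, 0, 0.075],
    [0, 0, 0.092],
    [0, 0, 0.1],
    [0, 0, 0.1],
    [0, 0, 0.1],
    [0, 0, 0.1],
    [0, 0, 0.1],
    [0, 0, 0.1],
    [0, 0, 0.08],
    [0, 0, 0.04],
    [0, 0, 0],
    [-0.12, 0.05, -0.16],
    [-0.12, 0.05, -0.16],
    [-0.12, 0.05, -0.16],
    [-0.12, 0.05, -0.16],
    [-0.12, 0.05, -0.16],
    [-0.12, 0.05, -0.16],
    [-0.12, 0.05, -0.16]
  ],
  "angular": [
    [0, 0, 0],
    [0, 0, 0],
    [0, 0, 0],
    [0, 0, 0],
    [0, 0, 0],
    [0, 0, 0],
    [0, 0, 0],
    [0, 0, 0],
    [0, 0, 0],
    [0, 0, 0],
    [0, 0, 0],
    [0, 0, 0],
    [0, 0, 0],
    [0, 0, 0],
    [0, 0, 0],
    [0, 0, 0],
    [0, 0, 0],
    [0, 0, 0],
    [0, 0, 0]
  ],
  "fingers": [0.3, 0.3, 0.3, 0.3, 0.3, 0.7, 0.7, 0.7, 0.7, 0.7, 0.8, 0.9, 0.4, 0.4, 0.4, 0.4, 0.4, 0.4, 0.4]
}}

```text
t: 29.85
ee_pos: [0.5099, 0.0789, 0.5019]
orientation: [0.001, 0.708, 0.706, 0.001]
force: [-0.6, 0.5, 0.3]
opening: 0.0359
grasp_force: 0.0
```

Run:
```python
from h import *
pots(zr=.045,zb=.005);save("side","side5")
go([.5225,.4,.55],np.pi)
```

```text
wrist blue [198, 7, 11, 18, 161] [0.3849 0.2819 0.049 ]
wrist blue [397, 268, 32, 32, 777] [ 0.6418 -0.0451  0.049 ]
wrist red [355, 73, 42, 44, 1440] [0.5733 0.1958 0.089 ]
wrist red [248, 75, 41, 44, 1428] [0.458  0.1944 0.089 ]
shift [ 0.3192  0.0139 -0.0506] turn [-0.001 -0.001 -1.57 ] rows 12.6 j1,j7 [ 0.3076 -0.3935]
```

View pics/side5.png

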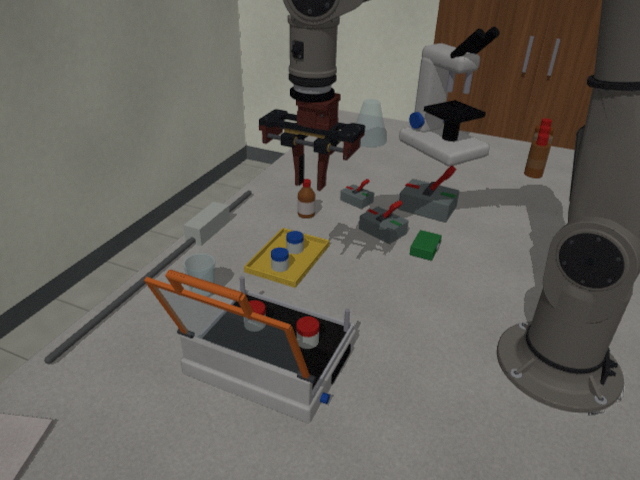

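{"api": "drive_tool", "payload": {
  "delta_pos": [
    [0.05, 0.0139, -0.05],
    [0.1, 0.0139, -0.05],
    [0.319, 0.0139, -0.05],
    [0.319, 0.0139, -0.05],
    [0.319, 0.0139, -0.05],
    [0.319, 0.0139, -0.05],
    [0.319, 0.0139, -0.05],
    [0.319, 0.0139, -0.05],
    [0.319, 0.0139, -0.05],
    [0.319, 0.0139, -0.05],
    [0.319, 0.0139, -0.05],
    [0.319, 0.0139, -0.05],
    [0.319, 0.0139, -0.05],
    [0.319, 0.0139, -0.05],
    [0.319, 0.0139, -0.05],
    [0.319, 0.0139, -0.05]
  ],
  "angular": [
    [0, 0, -0.2],
    [0, 0, -0.4],
    [0, 0, -1.57],
    [0, 0, -1.57],
    [0, 0, -1.57],
    [0, 0, -1.57],
    [0, 0, -1.57],
    [0, 0, -1.57],
    [0, 0, -1.57],
    [0, 0, -1.57],
    [0, 0, -1.57],
    [0, 0, -1.57],
    [0, 0, -1.57],
    [0, 0, -1.57],
    [0, 0, -1.57],
    [0, 0, -1.57]
  ],
  "fingers": [0.4, 0.4, 0.4, 0.4, 0.4, 0.4, 0.4, 0.4, 0.4, 0.4, 0.4, 0.4, 0.4, 0.4, 0.4, 0.4]
}}

```text
t: 31.28
ee_pos: [0.5226, 0.3998, 0.5494]
orientation: [-0.001, 0.001, 1.0, -0.0]
force: [0.0, -0.1, -0.3]
opening: 0.0352
grasp_force: 0.0
```

Run:
```python
from h import *
C=cam("wrist");im=cams.read_camera("wrist");cv2.imwrite("pics/w6.png",im[...,::-1])
o=cv2.inRange(cv2.cvtColor(im,cv2.COLOR_RGB2HSV),(7,150,60),(18,255,255))
for x in (.48,.49,.5):
  for z in (.31,.316):
    u,v=proj(C,[[x,.405,z]])[0]; w=np.where(o[int(v)])[0]; w=w[abs(w-u)<40]
    print(x,u,v,w.min() if len(w) else 0,w.max() if len(w) else 0,unproj(C,np.array([w.mean(),v]),z) if len(w) else 0)
go([.5225,.405,.48],np.pi)
```

```text
0.48 325.136438785504 193.08292570895864 298 337 [0.48   0.4009 0.31  ]
0.48 325.3221013466146 194.7656379617046 298 337 [0.48   0.4009 0.316 ]
0.49 325.06489466665903 208.19476010162006 298 337 [0.49   0.4009 0.31  ]
0.49 325.2461837054947 210.2517746015755 298 337 [0.49   0.4009 0.316 ]
0.5 324.9951995709824 222.91603643922352 298 336 [0.5    0.4005 0.31  ]
0.5 325.1722789689882 225.32730686243164 298 336 [0.5    0.4005 0.316 ]
shift [0.0002 0.0053 0.0696] turn [-0.    -0.001 -0.002] rows 1.7 j1,j7 [-0.1025  0.4859]
```

{"api": "drive_tool", "payload": {
  "delta_pos": [
    [0, 0.0053, 0.025],
    [0, 0.0053, 0.05],
    [0, 0.0053, 0.069],
    [0, 0.0053, 0.069],
    [0, 0.0053, 0.069],
    [0, 0.0053, 0.069],
    [0, 0.0053, 0.069],
    [0, 0.0053, 0.069],
    [0, 0.0053, 0.069],
    [0, 0.0053, 0.069]
  ],
  "angular": [
    [0, 0, 0],
    [0, 0, 0],
    [0, 0, 0],
    [0, 0, 0],
    [0, 0, 0],
    [0, 0, 0],
    [0, 0, 0],
    [0, 0, 0],
    [0, 0, 0],
    [0, 0, 0]
  ],
  "fingers": [0.4, 0.4, 0.4, 0.4, 0, 0, 0, 0, 0, 0]
}}

```text
t: 32.17
ee_pos: [0.5232, 0.4051, 0.4828]
orientation: [0.001, 0.0, 1.0, 0.001]
force: [-0.1, 1.6, 5.5]
opening: 0.0132
grasp_force: 30.0
```

Run:
```python
from h import *
s=readout.observe();print(s["ee_pos"],s["force"],s["joint_pos"])
y,z=s["ee_pos"][1:]-[.323,.163+.1];r=np.hypot(y,z);a0=np.arctan2(z,-y);print(r,a0)
for r in(.225,):
  z0=r*np.sin(1.94);y0=-r*np.cos(1.94)
  for a in np.arange(1.85,-.01,-.1): print(round(a,2),round(-r*np.cos(a)-y0,4),round(-(r*np.sin(a)-z0),4),end=" | ")
```

```text
[0.5232 0.4051 0.4828] [-0.1058  1.6145  5.4831] [-0.1088  0.5773 -0.9954  1.4467  0.4859  1.3757  0.4485]
0.23460555915479 1.928517148592164
1.85 -0.0192 -0.0064 | 1.75 -0.0411 -0.0116 | 1.65 -0.0634 -0.0145 | 1.55 -0.0859 -0.0151 | 1.45 -0.1083 -0.0135 | 1.35 -0.1305 -0.0097 | 1.25 -0.1521 -0.0037 | 1.15 -0.1731 0.0045 | 1.05 -0.1931 0.0147 | 0.95 -0.2121 0.0268 | 0.85 -0.2297 0.0408 | 0.75 -0.2458 0.0565 | 0.65 -0.2603 0.0737 | 0.55 -0.273 0.0922 | 0.45 -0.2838 0.112 | 0.35 -0.2926 0.1327 | 0.25 -0.2992 0.1542 | 0.15 -0.3037 0.1762 | 0.05 -0.3059 0.1986 |
```

{"api": "drive_tool", "payload": {
  "delta_pos": [
    [0, 0, 0],
    [0, 0, 0],
    [0, 0, 0.004],
    [0, 0, 0.009],
    [0, 0, 0.009],
    [0, 0, 0.009],
    [0, 0, 0.009],
    [0, 0, 0.009],
    [0, 0, 0.009],
    [0, 0, 0.009],
    [0, 0, 0.009]
  ],
  "angular": [
    [0, 0, 0],
    [0, 0, 0],
    [0, 0, 0],
    [0, 0, 0],
    [0, 0, 0],
    [0, 0, 0],
    [0, 0, 0],
    [0, 0, 0],
    [0, 0, 0],
    [0, 0, 0],
    [0, 0, 0]
  ],
  "fingers": [0.4, 0.4, 0.4, 0.4, 0.4, 0, 0, 0, 0, 0, 0]
}}

```text
t: 33.08
ee_pos: [0.5232, 0.4047, 0.4723]
orientation: [0.0, 0.0, 1.0, 0.0]
force: [0.1, 1.0, -0.4]
opening: 0.0131
grasp_force: 30.0
```

{"api": "drive_tool", "payload": {
  "delta_pos": [
    [0, -0.0192, -0.0064],
    [0, -0.0411, -0.0116],
    [0, -0.0634, -0.0145],
    [0, -0.0859, -0.0151],
    [0, -0.1083, -0.0135],
    [0, -0.1305, -0.0097],
    [0, -0.1305, -0.0097]
  ],
  "angular": [
    [0, 0, 0],
    [0, 0, 0],
    [0, 0, 0],
    [0, 0, 0],
    [0, 0, 0],
    [0, 0, 0],
    [0, 0, 0]
  ],
  "fingers": [0, 0, 0, 0, 0, 0, 0]
}}

```text
t: 33.67
ee_pos: [0.5226, 0.2707, 0.482]
orientation: [-0.002, 0.002, 1.0, -0.002]
force: [-6.7, -2.2, 9.0]
opening: 0.0131
grasp_force: 30.1
```

{"api": "drive_tool", "payload": {
  "delta_pos": [
    [0, -0.0216, 0.006],
    [0, -0.0426, 0.0142],
    [0, -0.0626, 0.0244],
    [0, -0.0816, 0.0365],
    [0, -0.0992, 0.0505],
    [0, -0.1153, 0.0662],
    [0, -0.1153, 0.0662]
  ],
  "angular": [
    [0, 0, 0],
    [0, 0, 0],
    [0, 0, 0],
    [0, 0, 0],
    [0, 0, 0],
    [0, 0, 0],
    [0, 0, 0]
  ],
  "fingers": [0, 0, 0, 0, 0, 0, 0]
}}

```text
t: 34.25
ee_pos: [0.5221, 0.1555, 0.4122]
orientation: [-0.003, 0.002, 1.0, -0.001]
force: [-5.0, -0.3, -1.9]
opening: 0.0133
grasp_force: 30.0
```

{"api": "drive_tool", "payload": {
  "delta_pos": [
    [0, -0.0145, 0.0172],
    [0, -0.0272, 0.0357],
    [0, -0.038, 0.0555],
    [0, -0.0468, 0.0762],
    [0, -0.0534, 0.0977],
    [0, -0.056, 0.1085],
    [0, -0.0579, 0.1197],
    [0, -0.0594, 0.1307],
    [0, -0.0594, 0.1307]
  ],
  "angular": [
    [0, 0, 0],
    [0, 0, 0],
    [0, 0, 0],
    [0, 0, 0],
    [0, 0, 0],
    [0, 0, 0],
    [0, 0, 0],
    [0, 0, 0],
    [0, 0, 0]
  ],
  "fingers": [0, 0, 0, 0, 0, 0, 0, 0, 0]
}}

```text
t: 35.0
ee_pos: [0.5218, 0.099, 0.2832]
orientation: [-0.003, 0.0, 1.0, -0.001]
force: [-8.3, -4.0, -1.2]
opening: 0.0133
grasp_force: 30.0
```

{"api": "drive_tool", "payload": {
  "delta_pos": [
    [0, -0.0005, 0.005],
    [0, -0.0008, 0.01],
    [0, -0.001, 0.014],
    [0, -0.001, 0.017],
    [0, -0.001, 0.019],
    [0, -0.001, 0.021],
    [0, -0.001, 0.021],
    [0, -0.001, 0.021]
  ],
  "angular": [
    [0, 0, 0],
    [0, 0, 0],
    [0, 0, 0],
    [0, 0, 0],
    [0, 0, 0],
    [0, 0, 0],
    [0, 0, 0],
    [0, 0, 0]
  ],
  "fingers": [0, 0, 0, 0, 0, 0, 0, 0]
}}

```text
t: 35.67
ee_pos: [0.5218, 0.098, 0.2637]
orientation: [-0.002, 0.001, 1.0, -0.002]
force: [-8.4, -4.7, -1.0]
opening: 0.0128
grasp_force: 30.0
```

{"api": "drive_tool", "payload": {
  "delta_pos": [
    [0, 0, 0.001],
    [0, 0, 0.002],
    [0, 0, 0.003],
    [0, 0, 0.003],
    [0, 0, 0.003]
  ],
  "angular": [
    [0, 0, 0],
    [0, 0, 0],
    [0, 0, 0],
    [0, 0, 0],
    [0, 0, 0]
  ],
  "fingers": [0, 0, 0, 0, 0]
}}

```text
t: 36.08
ee_pos: [0.5218, 0.0979, 0.2607]
orientation: [-0.002, 0.001, 1.0, -0.002]
force: [-8.5, -3.2, -1.3]
opening: 0.0131
grasp_force: 30.0
```

{"api": "drive_tool", "payload": {
  "delta_pos": [
    [0, 0, 0.001],
    [0, 0, 0.002],
    [0, 0, 0.003],
    [0, 0, 0.004],
    [0, 0, 0.004],
    [0, 0, 0.004]
  ],
  "angular": [
    [0, 0, 0],
    [0, 0, 0],
    [0, 0, 0],
    [0, 0, 0],
    [0, 0, 0],
    [0, 0, 0]
  ],
  "fingers": [0, 0, 0, 0, 0, 0]
}}

```text
t: 36.58
ee_pos: [0.5218, 0.0981, 0.258]
orientation: [-0.002, 0.001, 1.0, -0.003]
force: [-12.9, -6.9, 13.9]
opening: 0.0131
grasp_force: 30.1
```

{"api": "drive_tool", "payload": {
  "delta_pos": [
    [0, 0, 0],
    [0, 0, 0],
    [0, 0, 0],
    [0, 0, 0],
    [0, 0, -0.02],
    [0, 0, -0.05],
    [0, 0, -0.09],
    [0, 0, -0.13],
    [0, 0, -0.14],
    [0, 0, -0.14]
  ],
  "angular": [
    [0, 0, 0],
    [0, 0, 0],
    [0, 0, 0],
    [0, 0, 0],
    [0, 0, 0],
    [0, 0, 0],
    [0, 0, 0],
    [0, 0, 0],
    [0, 0, 0],
    [0, 0, 0]
  ],
  "fingers": [0.4, 0.4, 0.4, 0.4, 0.4, 0.4, 0.4, 0.4, 0.4, 0.4]
}}

```text
t: 37.42
ee_pos: [0.5242, 0.0995, 0.4007]
orientation: [0.004, 0.0, 1.0, 0.001]
force: [0.9, 0.7, -1.9]
opening: 0.0351
grasp_force: 0.0
```

Run:
```python
from h import *
save("side","side7",(150,170,470,410),2)
c,s=np.cos(-.393),np.sin(-.393)
p=lambda l:[.4667+l*c,-.3219+l*s]
go(p(-.075)+[.404],-.393)
go(p(-.075)+[.404],-.393+np.pi)
```

```text
shift [ 0.1256 -0.392  -0.0063] turn [-0.005  0.001 -2.75 ] rows 22.0 j1,j7 [0.5179 0.8903]
shift [ 0.1256 -0.392  -0.0063] turn [0.001 0.004 0.392] rows 9.9 j1,j7 [0.5179 0.8903]
```

View pics/side7.png

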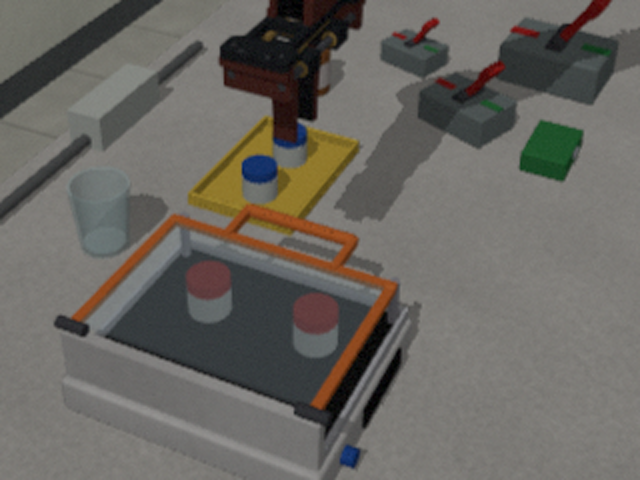

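{"api": "drive_tool", "payload": {
  "delta_pos": [
    [0.1256, -0.392, -0.005],
    [0.1256, -0.392, -0.005],
    [0.1256, -0.392, -0.005],
    [0.1256, -0.392, -0.005],
    [0.1256, -0.392, -0.005],
    [0.1256, -0.392, -0.005],
    [0.1256, -0.392, -0.005],
    [0.1256, -0.392, -0.005],
    [0.1256, -0.392, -0.005],
    [0.1256, -0.392, -0.005],
    [0.1256, -0.392, -0.005],
    [0.1256, -0.392, -0.005],
    [0.1256, -0.392, -0.005]
  ],
  "angular": [
    [0, 0, 0.392],
    [0, 0, 0.392],
    [0, 0, 0.392],
    [0, 0, 0.392],
    [0, 0, 0.392],
    [0, 0, 0.392],
    [0, 0, 0.392],
    [0, 0, 0.392],
    [0, 0, 0.392],
    [0, 0, 0.392],
    [0, 0, 0.392],
    [0, 0, 0.392],
    [0, 0, 0.392]
  ],
  "fingers": [0, 0, 0, 0, 0, 0, 0, 0, 0, 0, 0, 0, 0]
}}

```text
t: 38.55
ee_pos: [0.397, -0.2929, 0.4007]
orientation: [-0.001, 0.195, 0.981, 0.001]
force: [-0.7, -0.6, -0.7]
opening: 0.0006
grasp_force: 0.0
```

Run:
```python
from h import *
c,s=np.cos(-.393),np.sin(-.393)
go([.4667-.075*c,-.3219-.075*s,.267],-.393+np.pi);print(readout.observe()["joint_pos"])
```

```text
shift [-0.0008 -0.0003  0.1337] turn [ 0.001 -0.002  0.   ] rows 3.2 j1,j7 [1.2551 1.447 ]
[ 1.2551  0.2922 -0.8716  1.9392  0.2587  1.0283  1.447 ]
```

{"api": "drive_tool", "payload": {
  "delta_pos": [
    [0, 0, 0.035],
    [0, 0, 0.07],
    [0, 0, 0.105],
    [0, 0, 0.134],
    [0, 0, 0.134],
    [-0.01, 0, 0.134],
    [-0.02, 0, 0.134],
    [-0.03, 0, 0.134],
    [-0.04, 0, 0.134],
    [-0.05, 0, 0.134],
    [-0.06, 0, 0.134],
    [-0.07, 0, 0.134],
    [-0.08, 0, 0.134],
    [-0.08, 0, 0.134],
    [-0.08, 0, 0.1],
    [-0.08, 0, 0.06],
    [-0.08, 0, 0.02],
    [-0.08, 0, -0.03],
    [-0.08, 0, -0.05]
  ],
  "angular": [
    [0, 0, 0],
    [0, 0, 0],
    [0, 0, 0],
    [0, 0, 0],
    [0, 0, 0],
    [0, 0, 0],
    [0, 0, 0],
    [0, 0, 0],
    [0, 0, 0],
    [0, 0, 0],
    [0, 0, 0],
    [0, 0, 0],
    [0, 0, 0],
    [0, 0, 0],
    [0, 0, 0],
    [0, 0, 0],
    [0, 0, 0],
    [0, 0, 0],
    [0, 0, 0]
  ],
  "fingers": [0, 0, 0, 0, 0, 0, 0, 0, 0, 0, 0, 0, 0, 0, 0, 0, 0, 0, 0]
}}

```text
t: 40.13
ee_pos: [0.4713, -0.3237, 0.4558]
orientation: [0.001, 0.195, 0.981, -0.001]
force: [1.5, -0.7, -0.5]
opening: 0.0001
grasp_force: 0.0
```

Run:
```python
from h import *
save("side","side8",(150,150,470,390),2)
```

```text
(no output)
```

View pics/side8.png

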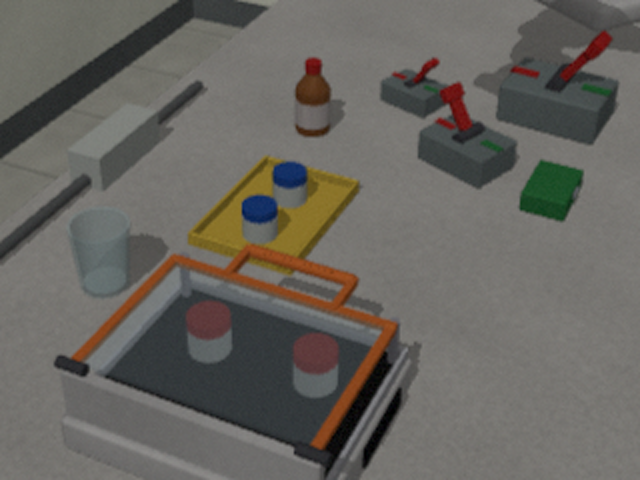

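The paddle leans to the red mark, the guard is shut and all pots stand upright, with nothing else disturbed. Handing in.

```bash
python3 -c "
from workcell import ctrl
print(ctrl.job_done())"
```

```text
the job is handed in; nothing more can be done
None
```

The shaker is reloaded and the job handed in at about 40 s: both finished pots are in the tray, both fresh pots are on the platform, the guard was lowered shut by hand, and the isolator was switched on last; the hand-in returned no verdict.

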